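# Close up a core box: seat the prints, lock the cover, clip on the clamps

## Task

Close up the black core box for blowing: seat every terracotta core print upright and fully down in a socket at the back of the box top, then lay the aluminium cover plate on the box with its keyhole over the headed stud and slide it fully home under the head, flat and square to the box. After that clip every spring clamp on the table onto one of the upright flanges, one clamp to a flange, jaws well on and pointing straight at the box, and leave it resting flat on the table. Leave the brass gauge cylinder and the wooden rammer alone.

Things in the scene. Friction and masses are not known exactly. Their poses are not given: they have to be found in the camera images.
- corebox: Core box of black resin, fixed to the table, 80 mm high, from x = -55 to +111 and y = -75 to +75 mm; origin at table level, z up. Three upright flanges, each 12 mm thick, 50 mm high from the table, stand 32 mm out of the walls: left from the middle of the +y end, right from the middle of the -y end (both in the plane x = 0), front from the middle of the -x side (in the plane y = 0).
- flange_left (a point): Left flange, at the middle of its length, 16 mm out from the box wall, 15 mm above the table: where the middle of a clamp's jaw faces belongs.
- flange_right (a point): Right flange: the same point of it.
- flange_front (a point): Front flange: the same point of it.
- stud (a point): Centre of the top of the headed steel stud on the box top (at x = 0, y = +52 mm of the box), 15 mm above the box top. Shank 8 mm across; head 20 mm across, 6 mm thick, its underside 9 mm above the box top.
- socket1 (a point): Mouth centre of the core print socket at the back left of the box top, at x = +83, y = +50 mm of the box, 80 mm above the table: a round hole 32 mm across, 26 mm deep, ringed with brass.
- socket2 (a point): Mouth centre of the other socket, alike, at x = +83, y = -50 mm of the box.
- print1: Terracotta core print, 0.1 kg, standing upright on the table in front of the box: a spigot 26 mm across and 22 mm high below a collar 36 mm across and 30 mm high; 52 mm in all. Origin at the centre of the spigot's underside. Seated, its collar rests on the box top. One or two are present (either may be the absent one, which has no pose).
- print2: Core print exactly like print1.
- cover: Aluminium cover plate, 100 (x) by 150 (y) by 6 mm, 0.3 to 0.45 kg, lying flat, handle up; origin at the centre of its underside, z up. Locked, it lies centred on the box with the axes of both alike, its origin exactly 80 mm above the box's.
- cover_hole (a point): Centre of the keyhole's round (octagonal) through hole, 30 mm across, at x = 0, y = +24 mm of the cover, on the underside. From it a slot 11 mm wide runs in the cover's +y to y = +57.5 mm. So, lined up with the box, the cover goes down over the stud 28 mm towards the box's +y from its locked place, then slides 28 mm towards the box's -y.
- cover_handle (a point): On the cover's wooden bar handle, 26 mm above the plate's underside. The bar is 54 mm long along the cover's y and 16 mm wide, its top 36 mm above the underside, its middle at x = 0, y = -22 mm of the cover.
- clamp1: Spring clamp, a big steel clothes peg with black handles, 145 mm long, 30 mm tall, 0.2 kg, lying flat, hinge upright. Origin on the hinge axis at the underside; z up; +x to the jaw tips 70 mm ahead; handles end 75 mm behind. The body is the +y lever: open by joint angle a, the clamp's middle line is at this yaw minus a/2. Two or three such clamps are present; an absent one has no pose.
- clamp1_jaw (a joint): Opening angle of clamp1: 0 shut on nothing, about 0.12 shut on a flange, 0.40 fully open against its stop. Squeezing the handles together opens it: 45 mm behind the hinge they are 54 mm over all when shut, and 36 mm with parallel outer faces when fully open (16 N there; grip with 30 to 60 N). Let go, and its spring shuts it.
- clamp1_mouth (a point): Between clamp1's jaw faces, at their middle, 57.5 mm ahead of the hinge and 15 mm above the underside (fixed to the +y lever). The flat faces run from 45 to 70 mm ahead of the hinge, 28 mm tall; about 5 mm apart when shut, 28 mm when fully open.
- clamp2: Spring clamp exactly like clamp1, with the same origin and axes.
- clamp3: Spring clamp exactly like clamp1, with the same origin and axes.
- clamp2_jaw (a joint): Opening angle of clamp2, as for clamp1.
- clamp3_jaw (a joint): Opening angle of clamp3, as for clamp1.
- clamp2_mouth (a point): Between clamp2's jaw faces, as for clamp1.
- clamp3_mouth (a point): Between clamp3's jaw faces, as for clamp1.
- gauge: Bystander: brass gauge cylinder, 44 mm across, 65 mm high, standing to the back right of the box; origin at the underside.
- rammer: Bystander: boxwood rammer, about 205 mm long, 60 mm wide and 40 mm high, lying to the back left of the box; origin at the underside.

How it is judged:
By the outcome, as a careful person would: the job done as asked, in the order asked, and still so for the second after the job is handed in, with the robot touching nothing.
Of clamp1, clamp2, clamp3 only 2 to 3 are there at a start; the rules pass over those that are not, and their reading is None.
Of print1, print2 only 1 to 2 are there at a start; the rules pass over those that are not, and their reading is None.
At some moment in a run one of clamp1, clamp2, clamp3 may be knocked a few centimetres aside while the robot is not near it.
It also fails if it takes over 208 s, if anything falls off the work surface, if the arm or the gripper's body presses on something with over 40 N, if the wrist force passes 120 N, or if a joint passes its speed limit or range.

## Robot

A 7-joint arm with a two-finger parallel gripper is mounted at the origin on the work surface. World frame = base frame: x ahead of the robot, y to its left, z up, the work surface at z = 0. Lengths are in m, angles in rad, forces in N, time in s.
With the tool pointing down it reaches from about 0.4 to 0.85 m from the base axis. Payload 4.5 kg.
Tool frame: the origin (TCP) lies on the centre line of the jaws, within the pads' length; the fingertips stand 11 mm ahead of it and the grasp point (between the pads) lies 8 mm behind it; z points along the fingers, y is the direction in which the jaws open and shut (so a half turn about z gives the same grasp; the last joint's range is limited). The gripper opens to 88 mm and grips with 3 to 60 N. Pads are 18 mm wide; open, the fingers measure 123 mm over their backs; the gripper's body (75 mm by 187 mm) begins 45 mm behind the grasp point.
Start: joints at [-1.185, 0.689, -0.195, 1.565, 0.157, 0.902, -0.215], TCP at [0.215, 0.587, 0.25] pointing down, gripper open.
Joint ranges: [-3.01, 3.01], [-0.46, 2.08], [-1.47, 1.51], [0.13, 2.56], [-1, 4.14], [0.04, 2.09], [-2.66, 2.66]. Speed limits (rad/s): [2.57, 2.57, 3.14, 3.14, 3.14, 3.14, 3.14].

## Interface

Orientations are given as a unit quaternion [x, y, z, w].
In Python, from plant import r, snapshot gives the robot as it stands.
- The arm moves only by the tool drive_tool, never from a script. Its argument "commands" is a list of rows, each an object of numbers: "wx", "wy", "wz": the turn, a rotation vector about the tool's x, y, z in rad; "dx", "dy", "dz": the shift along the tool's x, y, z in m; "claw": the opening, from 0 (shut) to 1 (fully open). A call has 1 to 12 rows; each row shifts and turns the commanded pose from where the row before left it, along the tool's axes as they then stand; what a row does not reach is not made up. A row lasts 1/10 s, in which the tool goes at most 50 mm and 8.59 degrees, less where a joint would pass 70% of its speed; a pose out of reach is approached as far as the arm can. A call is refused whole if a number of a shift passes 0.05 or a number of a turn 0.15, either way. A call with a gripper value outside its range is refused whole. The fingers move at their own pace and stop on an object; "grip_force" is the grip in N (left out, the last holds). Time passes only in rows, so rows that do not move let the fingers close. It gives the time, the measured TCP pose, the force and the opening at its end, in the units of the state.
- r.get_state(): the state, without advancing time (a new reading comes with each control period).
- snapshot(name): name is "scene" or "top" or "wrist"; returns a dict with "color" (420x560x3 uint8, red, green, blue), "fx", "fy", "cx", "cy" (pixels), "dist" ([k1, k2, p1, p2, k3] as OpenCV has them; the pictures are not rectified), "world_to_cam" (4x4, takes a point from world to camera coordinates); the wrist camera has in their place "T_tool_cam" (4x4, takes a point from camera to tool coordinates, whose origin is the TCP and whose axes are the flange's). Camera axes: x right, y up, looking along -z (the intrinsics and any distortion apply to the point x, -y, -z); pixel columns grow to the right and rows downward; lengths in m; the calibration is good to about 2 mm. A picture is of the moment at which its call begins: read the wrist's pose just before it. There is no depth.
- r.finish_job(): hands the job in, once; it reports no verdict.
The state is a dict: "clock": time; "q": joint angles; "qd": joint speeds; "joint_torque": joint torques, N m; "tool_pos": TCP position; "eef_rot": TCP orientation; "contact_force": force on the tool from outside, world axes, zero at the start; "moment": the same for the moment, N m; "opening": opening from 0.0 (shut) to 1.0 (fully open).
Only numpy, scipy, OpenCV 4.12 (cv2) and the standard library are available. Lean on these libraries where they do the work, as an engineer would, in place of code of your own. Each camera call takes 0.05 s, during which the arm holds its last target. There are 200 camera calls.

## Working session

There is one attempt and no reset: what is moved stays moved. The work goes in short steps, Python scripts to look and compute and a tool call to move; the robot and the scene stay as the last step left them, time stands still between calls to the robot, and variables do not carry over. Pictures are saved under pics/ and viewed, on a budget of 14 in all, crops included, one or two more only if the job needs it, and the job is handed in when it is done.

Besides the shell and the picture viewer there is one more tool, called after "Request:" as name([rows], argument=value, ...), one row to a line, values as JSON. drive_tool: Moves the arm, as the interface text tells. Its arguments: {"type":"object","properties":{"commands":{"type":"array","items":{"type":"object","properties":{"wx":{"type":"number"},"wy":{"type":"number"},"wz":{"type":"number"},"dx":{"type":"number"},"dy":{"type":"number"},"dz":{"type":"number"},"claw":{"type":"number"}}}},"grip_force":{"type":"number"}},"required":["commands"]}

```bash
mkdir -p pics; ls; cat > h.py <<'E'
import numpy as np, cv2
from plant import r, snapshot
from scipy.spatial.transform import Rotation as R
def save(name,f):
    s=snapshot(name); cv2.imwrite('pics/'+f,s['color'][:,:,::-1]); 
    np.save('pics/'+f+'.npy',s,allow_pickle=True); return s
E
python3 - <<'E'
from h import *
print(r.get_state())
for n in ['scene','top']:
    s=save(n,n+'0.png'); print({k:v for k,v in s.items() if k!='color'})
E
```

```text
pics
{'clock': 0.0, 'q': array([-1.18520369,  0.68999737, -0.19448563,  1.5663309 ,  0.15730035,
        0.90250225, -0.21508157]), 'qd': array([ 0.00049712, -0.00010906, -0.00061743,  0.00139064, -0.00094726,
       -0.00032394,  0.00078173]), 'joint_torque': array([-4.43881186e-05, -5.27575636e+01, -1.26675915e+00, -1.53437912e+01,
       -5.25832549e-02,  6.35696109e-03,  1.62667884e-04]), 'tool_pos': array([0.21521318, 0.5861286 , 0.24890445]), 'eef_rot': array([ 1.74951461e-01,  9.84576626e-01, -9.19942067e-04, -8.68232240e-05]), 'contact_force': array([-0.06135208,  0.21703558, -0.68890226]), 'moment': array([-0.05712068, -0.01142277, -0.00088505]), 'opening': 0.9993846465852783}
{'fx': 522.7598979070985, 'fy': 522.7598979070985, 'cx': 272.8466972478987, 'cy': 189.61234809823196, 'dist': array([0.04337371, 0.        , 0.        , 0.        , 0.        ]), 'world_to_cam': array([[-0.21200966,  0.97723243, -0.00828689,  0.141612  ],
       [-0.80613162, -0.17008335,  0.5667658 ,  0.40454696],
       [ 0.55245246,  0.12684015,  0.82383728, -1.53356737],
       [ 0.        ,  0.        ,  0.        ,  1.        ]])}
{'fx': 489.39613729718894, 'fy': 489.39613729718894, 'cx': 285.25438150772743, 'cy': 209.0937832268273, 'dist': array([-0.09174172,  0.        ,  0.        ,  0.        ,  0.        ]), 'world_to_cam': array([[ 0.00776942, -0.99995168, -0.0060232 , -0.00864988],
       [ 0.9981408 ,  0.00739093,  0.06050063, -0.58835585],
       [-0.06045319, -0.00648206,  0.99814999, -1.14741657],
       [ 0.        ,  0.        ,  0.        ,  1.        ]])}
```

View pics/top0.png

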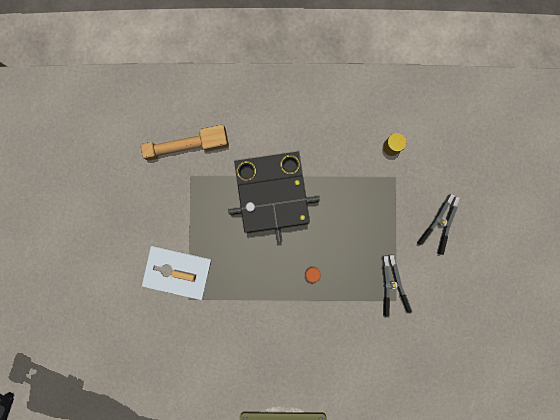

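View pics/scene0.png

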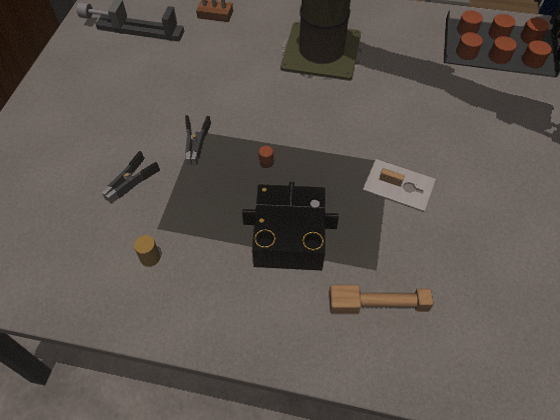

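The top view shows one print (313,275), a cover (177,273) with its slot to the left, two clamps (393,285) and (440,223), and the box with sockets at (246,170) and (290,164) and the stud at (250,207). I'll zoom in.

```bash
cat >> h.py <<'E'
def ray_plane(s,uv,z,T=None):
    """pixel(s)-> world points on plane z. T = cam->world for wrist"""
    K=np.array([[s['fx'],0,s['cx']],[0,s['fy'],s['cy']],[0,0,1]])
    n=cv2.undistortPoints(np.array(uv,float).reshape(-1,1,2),K,np.array(s['dist'])).reshape(-1,2)
    d=np.c_[n[:,0],-n[:,1],-np.ones(len(n))]
    C=np.linalg.inv(s['world_to_cam']) if T is None else T
    d=d@C[:3,:3].T; o=C[:3,3]
    return o+d*((z-o[2])/d[:,2])[:,None]
def blob(s,lo,hi,box):
    h=cv2.cvtColor(s['color'],cv2.COLOR_RGB2HSV); m=cv2.inRange(h,np.array(lo),np.array(hi))
    k=np.zeros_like(m); x0,y0,x1,y1=box; k[y0:y1,x0:x1]=m[y0:y1,x0:x1]; return k
def tool():
    st=r.get_state(); T=np.eye(4); T[:3,:3]=R.from_quat(st['eef_rot']).as_matrix(); T[:3,3]=st['tool_pos']; return T
E
python3 - <<'E'
from h import *
s=np.load('pics/top0.png.npy',allow_pickle=True).item()
c=s['color'][:,:,::-1]
a=cv2.resize(c[140:250,220:330],None,fx=5,fy=5,interpolation=cv2.INTER_CUBIC)
b=cv2.resize(c[185:325,375:465],(250,389),interpolation=cv2.INTER_CUBIC)
out=np.zeros((550,800,3),np.uint8); out[:,:550]=a; out[:389,550:]=b
cv2.imwrite('pics/z1.png',out)
for nm,lo,hi,bx,z in [('print',(0,120,60),(18,255,255),(295,260,330,290),.052),('sock1',(18,90,60),(40,255,255),(230,155,260,184),.08),('sock2',(18,90,60),(40,255,255),(277,150,303,176),.08),
  ('gauge',(18,90,60),(40,255,255),(380,125,415,160),.065),('stud',(0,0,130),(180,60,255),(240,195,262,220),.095),('cl1hinge',(18,90,60),(40,255,255),(380,270,405,300),.03),('cl2hinge',(18,90,60),(40,255,255),(430,210,455,235),.03),('cover',(0,0,150),(180,70,255),(130,235,220,310),.006)]:
    m=blob(s,lo,hi,bx); p=cv2.findNonZero(m)
    if p is None: print(nm,None); continue
    (cx,cy),wh,an=cv2.minAreaRect(p)
    uv=p.reshape(-1,2).mean(0)
    e=cv2.minEnclosingCircle(p)[0]
    print(nm,len(p),uv,e,wh,ray_plane(s,[uv,e],z)[:,:2].round(4).tolist())
    if nm=='cover': 
        bb=cv2.boxPoints(cv2.minAreaRect(p)); print(bb, ray_plane(s,bb,.006)[:,:2].round(4).tolist())
E
```

```text
print 187 [312.40106952 274.30481283] (312.2542419433594, 274.43218994140625) (14.849241256713867, 14.142135620117188) [[0.4368, -0.0679], [0.4365, -0.0676]]
sock1 97 [246.25773196 170.54639175] (246.0, 170.5) (19.0, 18.0) [[0.6716, 0.0845], [0.6717, 0.0851]]
sock2 108 [289.50925926 164.15740741] (289.433837890625, 164.0441131591797) (18.0, 19.0) [[0.6868, -0.0134], [0.6871, -0.0133]]
gauge 317 [395.60567823 142.82649842] (394.1856994628906, 143.8142852783203) (18.384777069091797, 24.748737335205078) [[0.7411, -0.2588], [0.7388, -0.2554]]
stud 66 [249.36363636 207.        ] (245.5, 210.5) (7.77817440032959, 19.79899024963379) [[0.5878, 0.0752], [0.5799, 0.0837]]
cl1hinge 9 [393.66666667 285.11111111] (393.5, 285.5) (2.8284268379211426, 2.1213202476501465) [[0.4108, -0.2601], [0.4099, -0.2597]]
cl2hinge 11 [443.36363636 221.90909091] (443.5, 222.0) (2.0, 3.0) [[0.56, -0.3793], [0.5598, -0.3797]]
cover 3876 [168.54102167 271.65608875] (174.5, 272.5946044921875) (74.0, 89.0) [[0.4362, 0.2756], [0.4342, 0.261]]
[[130. 235.]
 [219. 235.]
 [219. 309.]
 [130. 309.]] [[0.5234, 0.3719], [0.5255, 0.1547], [0.3487, 0.1524], [0.3449, 0.3685]]
```

View pics/z1.png

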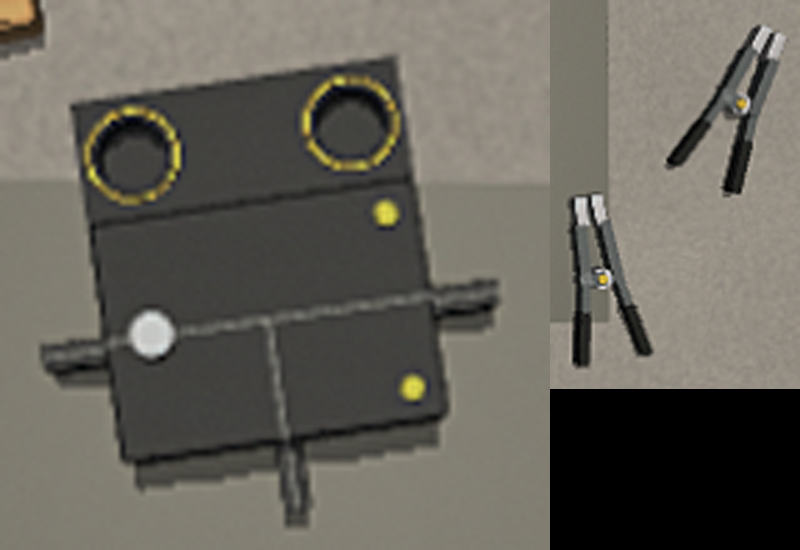

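The zoom shows the box at yaw about 0.15, sockets and stud clear, and both clamps with jaws up in the image (+x): hinges at px (393.7,285) and (443.4,222). Next I'll fit the cover and set up a move planner.

```bash
cat >> h.py <<'E'
def plan(x,y,z,th):
    """turn wz first, then shift dx,dy,dz in turned tool axes (tool down)"""
    T=tool(); t0=np.arctan2(T[1,1],T[0,1]); wz=-((th-t0+np.pi)%(2*np.pi)-np.pi)
    Rn=T[:3,:3]@R.from_rotvec([0,0,wz]).as_matrix()
    d=Rn.T@(np.array([x,y,z])-T[:3,3])
    st=r.get_state()
    print('t %.1f pos %s th %.4f tilt %s q7 %.2f F %s open %.3f'%(st['clock'],T[:3,3].round(4),t0,T[:2,2].round(4),st['q'][6],st['contact_force'].round(1),st['opening']))
    print('  wz %.4f then d %s (%.3f)'%(wz,d.round(4),np.linalg.norm(d)))
E
python3 - <<'E'
from h import *
s=np.load('pics/top0.png.npy',allow_pickle=True).item()
for lo in [(95,15,150),(90,15,180)]:
    m=blob(s,lo,(130,90,255),(130,235,220,310)); m=cv2.morphologyEx(m,cv2.MORPH_CLOSE,np.ones((15,15)))
    p=cv2.findNonZero(m)
    b=cv2.boxPoints(cv2.minAreaRect(p)); w=ray_plane(s,b,.006)[:,:2]
    print(len(p),b.round(1).tolist(),w.round(4).tolist(),w.mean(0),np.linalg.norm(np.diff(w,axis=0),axis=1))
print('px',s['color'][262,158],s['color'][290,200],s['color'][300,230])
plan(.4365,-.0677,.15,.15)
E
```

```text
2505 [[141.60000610351562, 285.8999938964844], [151.0, 245.39999389648438], [210.5, 259.1000061035156], [201.1999969482422, 299.70001220703125]] [[0.401, 0.3408], [0.4989, 0.3196], [0.4675, 0.1743], [0.3704, 0.1956]] [0.43443311 0.25758335] [0.10015416 0.14865395 0.09945944]
2501 [[141.6999969482422, 285.79998779296875], [151.0, 245.39999389648438], [210.39999389648438, 259.1000061035156], [201.10000610351562, 299.5]] [[0.4013, 0.3407], [0.4989, 0.3196], [0.4676, 0.1745], [0.3708, 0.1957]] [0.4346278  0.25763322] [0.09979331 0.148473   0.09910182]
px [197 206 211] [197 205 211] [145 139 129]
t 0.1 pos [0.2152 0.5862 0.249 ] th 1.2190 tilt [-0.0004 -0.0015] q7 -0.22 F [-0.7 -1.   0.7] open 1.001
  wz 1.0690 then d [-0.6795  0.1211  0.0999] (0.697)
```

Request:
drive_tool([
  {"wz": 0.134,"claw": 1},
  {"wz": 0.134},
  {"wz": 0.134},
  {"wz": 0.134},
  {"wz": 0.134},
  {"wz": 0.134},
  {"wz": 0.134},
  {"wz": 0.131},
])

```text
validation failed for argument at $.co...
```

Request:
drive_tool([
  {"dx": -0.02,"dy": 0.004},
  {"dx": -0.04,"dy": 0.007},
  {"dx": -0.04,"dy": 0.007},
  {"dx": -0.04,"dy": 0.007},
  {"dx": -0.04,"dy": 0.007},
  {"dx": -0.04,"dy": 0.007},
  {"dx": -0.04,"dy": 0.007},
  {"dx": -0.04,"dy": 0.007},
  {"dx": -0.04,"dy": 0.007},
  {"dx": -0.04,"dy": 0.007},
  {"dx": -0.04,"dy": 0.007},
  {"dx": -0.04,"dy": 0.007},
])

```text
validation failed for argument at $.co...
```

Request:
drive_tool([
  {"dx": -0.04,"dy": 0.007},
  {"dx": -0.04,"dy": 0.007},
  {"dx": -0.04,"dy": 0.007},
  {"dx": -0.04,"dy": 0.007},
  {"dx": -0.03,"dy": 0.006},
  {"dx": -0.02,"dy": 0.004},
  {},
  {},
])

```text
validation failed for argument at $.co...
```

```bash
python3 - <<'E'
from h import *
plan(.4365,-.0677,.037,.15)
T=tool(); s=save('wrist','w1.png'); s['T']=T@s['T_tool_cam']; np.save('pics/w1.png.npy',s,allow_pickle=True)
print(s['T_tool_cam'].round(3), s['fx'])
m=blob(s,(0,120,40),(18,255,255),(0,0,560,420)); n,_,st,ce=cv2.connectedComponentsWithStats(m)
for i in range(1,n):
    if st[i,4]>100: print(st[i],ce[i],ray_plane(s,ce[i],.045,s['T']))
E
```

```text
t 0.1 pos [0.2152 0.5862 0.249 ] th 1.2190 tilt [-0.0004 -0.0015] q7 -0.22 F [-0.7 -1.   0.7] open 1.001
  wz 1.0690 then d [-0.6793  0.1212  0.2129] (0.722)
[[ 0.001  0.953  0.302  0.078]
 [ 1.    -0.001 -0.     0.002]
 [-0.     0.302 -0.953 -0.134]
 [ 0.     0.     0.     1.   ]] 335.2254303712446
[  0   0  43   9 273] [21.89010989  3.08058608] [[-0.02762633  0.42312714  0.045     ]]
[ 478  174   82  110 3929] [523.13845762 226.88444897] [[0.3521741  0.82242262 0.045     ]]
[ 53 310  40  64 571] [ 68.25218914 340.90542907] [[0.31163828 0.27185203 0.045     ]]
[472 310  37  64 617] [492.70340357 341.84440843] [[0.49390081 0.76698046 0.045     ]]
[ 329  385  231   23 1362] [462.99045521 398.46549192] [[0.57229228 0.71609235 0.045     ]]
[250 400  63   8 273] [280.15750916 403.19413919] [[0.49220612 0.48634896 0.045     ]]
```

View pics/w1.png

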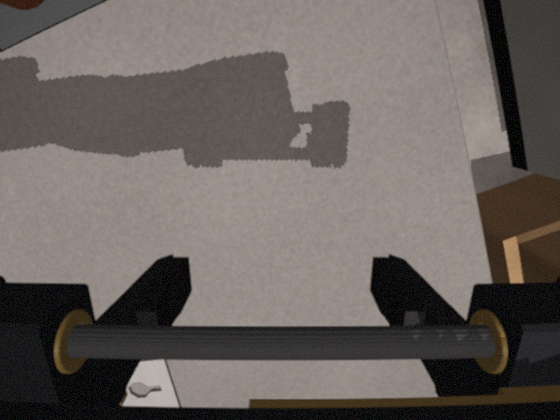

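The moves were refused, so the arm hasn't moved; this view just shows the fingers at (170,280) and (390,280) over bare table. I'll retry with every key written out.

Request:
drive_tool([
  {"dx": 0,"dy": 0,"dz": 0,"wx": 0,"wy": 0,"wz": 0.134,"claw": 1},
  {"dx": 0,"dy": 0,"dz": 0,"wx": 0,"wy": 0,"wz": 0.134,"claw": 1},
], grip_force=30)

```text
clock: 0.35
tool_pos: [0.2153, 0.5864, 0.2493]
eef_rot: [0.308, 0.952, -0.0, -0.0]
contact_force: [-1.7, 0.4, -0.4]
opening: 1.001
```

Request:
drive_tool([
  {"wz": 0.134},
  {"wz": 0.134},
  {"wz": 0.134},
  {"wz": 0.134},
  {"wz": 0.134},
  {"wz": 0.13},
], grip_force=30)

```text
validation failed for argument at $.co...
```

Request:
drive_tool([
  {"dx": -0.02,"dy": 0.004,"dz": 0,"wx": 0,"wy": 0,"wz": 0,"claw": 1},
])

```text
clock: 0.45
tool_pos: [0.2302, 0.5798, 0.2495]
eef_rot: [0.304, 0.953, 0.0, -0.001]
contact_force: [0.7, 0.0, -0.0]
opening: 0.999
```

Request:
drive_tool([
  {"dx": 0,"dy": 0,"dz": 0,"wx": 0,"wy": 0,"wz": 0.134,"claw": 1},
  {"dx": 0,"dy": 0,"dz": 0,"wx": 0,"wy": 0,"wz": 0.134,"claw": 1},
  {"dx": 0,"dy": 0,"dz": 0,"wx": 0,"wy": 0,"wz": 0.134,"claw": 1},
  {"dx": 0,"dy": 0,"dz": 0,"wx": 0,"wy": 0,"wz": 0.134,"claw": 1},
  {"dx": 0,"dy": 0,"dz": 0,"wx": 0,"wy": 0,"wz": 0.134,"claw": 1},
  {"dx": 0,"dy": 0,"dz": 0,"wx": 0,"wy": 0,"wz": 0.13,"claw": 1},
])

```text
clock: 1.05
tool_pos: [0.2337, 0.5782, 0.2494]
eef_rot: [0.654, 0.757, -0.0, 0.0]
contact_force: [0.1, -0.3, 0.2]
opening: 1.0
```

```bash
python3 -c "
from h import *
plan(.4365,-.0677,.15,.15)"
```

```text
t 1.1 pos [0.2337 0.5782 0.2494] th 0.1458 tilt [-0.0004 -0.0006] q7 -1.03 F [ 0.1 -0.3  0.2] open 1.000
  wz -0.0042 then d [-0.6689  0.104   0.0997] (0.684)
```

Request:
drive_tool([
  {"dx": -0.025,"dy": 0.004,"dz": 0,"wx": 0,"wy": 0,"wz": 0,"claw": 1},
  {"dx": -0.045,"dy": 0.007,"dz": 0,"wx": 0,"wy": 0,"wz": 0,"claw": 1},
  {"dx": -0.045,"dy": 0.007,"dz": 0,"wx": 0,"wy": 0,"wz": 0,"claw": 1},
  {"dx": -0.045,"dy": 0.007,"dz": 0,"wx": 0,"wy": 0,"wz": 0,"claw": 1},
  {"dx": -0.045,"dy": 0.007,"dz": 0,"wx": 0,"wy": 0,"wz": 0,"claw": 1},
  {"dx": -0.045,"dy": 0.007,"dz": 0,"wx": 0,"wy": 0,"wz": 0,"claw": 1},
  {"dx": -0.045,"dy": 0.007,"dz": 0,"wx": 0,"wy": 0,"wz": 0,"claw": 1},
  {"dx": -0.045,"dy": 0.007,"dz": 0,"wx": 0,"wy": 0,"wz": 0,"claw": 1},
  {"dx": -0.045,"dy": 0.007,"dz": 0,"wx": 0,"wy": 0,"wz": 0,"claw": 1},
  {"dx": -0.045,"dy": 0.007,"dz": 0,"wx": 0,"wy": 0,"wz": 0,"claw": 1},
  {"dx": -0.045,"dy": 0.007,"dz": 0,"wx": 0,"wy": 0,"wz": 0,"claw": 1},
  {"dx": -0.045,"dy": 0.007,"dz": 0,"wx": 0,"wy": 0,"wz": 0,"claw": 1},
])

```text
clock: 2.25
tool_pos: [0.3925, 0.0748, 0.2498]
eef_rot: [0.652, 0.759, 0.0, 0.0]
contact_force: [0.5, 0.4, 0.2]
opening: 1.006
```

Request:
drive_tool([
  {"dx": -0.045,"dy": 0.007,"dz": 0.02,"wx": 0,"wy": 0,"wz": 0,"claw": 1},
  {"dx": -0.045,"dy": 0.007,"dz": 0.03,"wx": 0,"wy": 0,"wz": 0,"claw": 1},
  {"dx": -0.04,"dy": 0.006,"dz": 0.03,"wx": 0,"wy": 0,"wz": 0,"claw": 1},
  {"dx": -0.02,"dy": 0.003,"dz": 0.02,"wx": 0,"wy": 0,"wz": 0,"claw": 1},
  {"dx": 0,"dy": 0,"dz": 0,"wx": 0,"wy": 0,"wz": 0,"claw": 1},
  {"dx": 0,"dy": 0,"dz": 0,"wx": 0,"wy": 0,"wz": 0,"claw": 1},
])

```text
clock: 2.85
tool_pos: [0.436, -0.0642, 0.1522]
eef_rot: [0.652, 0.758, -0.0, -0.001]
contact_force: [0.0, -0.3, 0.2]
opening: 1.0
```

```bash
cat >> h.py <<'E'
def wsave(f):
    T=tool(); s=save('wrist',f); s['T']=T@s['T_tool_cam']; np.save('pics/'+f+'.npy',s,allow_pickle=True); return s
E
python3 - <<'E'
from h import *
s=wsave('w2.png')
m=blob(s,(0,120,40),(18,255,255),(0,0,560,420)); n,_,st,ce=cv2.connectedComponentsWithStats(m)
for i in range(1,n):
    if st[i,4]>300: print(st[i],ce[i],ray_plane(s,ce[i],.045,s['T']))
plan(.4365,-.0677,.037,.15)
E
```

```text
[ 257  188   47   52 1925] [279.81194805 214.14441558] [[ 0.43680587 -0.06285643  0.045     ]]
[ 55 309  37  66 461] [ 70.29284165 340.18221258] [[ 0.27116936 -0.20667637  0.045     ]]
[469 310  35  65 465] [489.75053763 340.1483871 ] [[ 0.63788253 -0.15079802  0.045     ]]
[441 385 119  21 842] [507.59382423 396.18408551] [[ 0.67955847 -0.21111269  0.045     ]]
[250 399 156  10 712] [326.00280899 403.28511236] [[ 0.50768498 -0.24099375  0.045     ]]
t 2.9 pos [ 0.4363 -0.0634  0.1528] th 0.1522 tilt [-0.      0.0008] q7 0.17 F [-0.1  0.1  0.6] open 1.002
  wz 0.0022 then d [-0.0044 -0.0004  0.1158] (0.116)
```

View pics/w2.png

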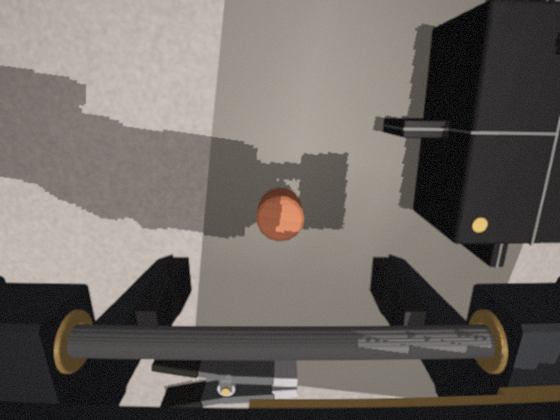

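The print sits between the fingers at (280,214), with the box at right. I'll fit its position from the silhouette.

```bash
cat >> h.py <<'E'
def proj(s,P,T=None):
    C=np.linalg.inv(T) if T is not None else s['world_to_cam']
    p=np.c_[P,np.ones(len(P))]@C[:3].T*[1,-1,-1]
    K=np.array([[s['fx'],0,s['cx']],[0,s['fy'],s['cy']],[0,0,1]])
    return cv2.projectPoints(p,np.zeros(3),np.zeros(3),K,np.array(s['dist']))[0].reshape(-1,2)
E
python3 - <<'E'
from h import *
from scipy.optimize import least_squares
a=np.linspace(0,2*np.pi,90); C=lambda x,y:np.vstack([np.c_[x+rr*np.cos(a),y+rr*np.sin(a),0*a+z] for rr,z in [(.018,.022),(.018,.052),(.013,0)]])
for f,bx in [('w2.png',(220,150,340,280)),('top0.png',(295,260,330,290))]:
    s=np.load(f'pics/{f}.npy',allow_pickle=True).item()
    m=blob(s,(0,90,30),(18,255,255),bx); p=cv2.findNonZero(m).reshape(-1,2)
    b=np.r_[p.min(0)-.5,p.max(0)+.5]
    def e(v):
        q=proj(s,C(*v),s.get('T')); return np.r_[q.min(0),q.max(0)]-b
    o=least_squares(e,[.4365,-.066]); print(f,b,o.x.round(4),o.fun.round(1))
E
```

```text
w2.png [255.5 186.5 304.5 240.5] [ 0.4372 -0.0641] [ 0.1 -0.9 -0.1  0.9]
top0.png [304.5 266.5 320.5 282.5] [ 0.4355 -0.0686] [-0.1 -0.2  0.1  0.2]
```

Request:
drive_tool([
  {"dx": -0.001,"dy": 0,"dz": 0.03,"wx": 0,"wy": 0,"wz": 0,"claw": 1},
  {"dx": 0,"dy": 0,"dz": 0.03,"wx": 0,"wy": 0,"wz": 0,"claw": 1},
  {"dx": 0,"dy": 0,"dz": 0.03,"wx": 0,"wy": 0,"wz": 0,"claw": 1},
  {"dx": 0,"dy": 0,"dz": 0.017,"wx": 0,"wy": 0,"wz": 0,"claw": 1},
  {"dx": 0,"dy": 0,"dz": 0.009,"wx": 0,"wy": 0,"wz": 0,"claw": 1},
  {"dx": 0,"dy": 0,"dz": 0,"wx": 0,"wy": 0,"wz": 0,"claw": 0.3},
  {"dx": 0,"dy": 0,"dz": 0,"wx": 0,"wy": 0,"wz": 0,"claw": 0.2},
  {"dx": 0,"dy": 0,"dz": 0,"wx": 0,"wy": 0,"wz": 0,"claw": 0.2},
  {"dx": 0,"dy": 0,"dz": 0,"wx": 0,"wy": 0,"wz": 0,"claw": 0.2},
  {"dx": 0,"dy": 0,"dz": 0,"wx": 0,"wy": 0,"wz": 0,"claw": 0.2},
  {"dx": 0,"dy": 0,"dz": 0,"wx": 0,"wy": 0,"wz": 0,"claw": 0.2},
], grip_force=20)

```text
clock: 4.0
tool_pos: [0.4419, -0.0664, 0.0417]
eef_rot: [0.652, 0.758, -0.003, -0.005]
contact_force: [-0.4, 0.1, 0.6]
opening: 0.477
```

```bash
python3 -c "
from h import *
plan(.6869,-.0134,.20,.1536)"
```

```text
t 4.0 pos [ 0.4419 -0.0664  0.0417] th 0.1509 tilt [-0.0116  0.0015] q7 -0.06 F [-0.4  0.1  0.6] open 0.477
  wz -0.0027 then d [ 0.0154  0.2484 -0.1611] (0.296)
```

Request:
drive_tool([
  {"dx": 0,"dy": 0,"dz": 0,"wx": 0,"wy": 0,"wz": 0,"claw": 0.2},
  {"dx": 0,"dy": 0,"dz": 0,"wx": 0,"wy": 0,"wz": 0,"claw": 0.2},
  {"dx": 0,"dy": 0,"dz": 0,"wx": 0,"wy": 0,"wz": 0,"claw": 0.2},
  {"dx": 0,"dy": 0,"dz": 0,"wx": 0,"wy": 0,"wz": 0,"claw": 0.2},
], grip_force=20)

```text
clock: 4.4
tool_pos: [0.4419, -0.0665, 0.0414]
eef_rot: [0.652, 0.758, -0.003, -0.005]
contact_force: [-1.9, -0.7, 4.0]
opening: 0.415
```

```bash
python3 -c "
from h import *
plan(.6869,-.0134,.20,.1536); print(r.get_state()['q'].round(3))"
```

```text
t 4.4 pos [ 0.4419 -0.0665  0.0414] th 0.1508 tilt [-0.0119  0.0015] q7 -0.06 F [-1.9 -0.7  4. ] open 0.415
  wz -0.0028 then d [ 0.0155  0.2484 -0.1614] (0.297)
[ 0.056  0.89  -0.016  2.221  0.257  0.044 -0.059]
```

Request:
drive_tool([
  {"dx": 0,"dy": 0,"dz": -0.02,"wx": 0,"wy": 0,"wz": 0,"claw": 0.2},
  {"dx": 0,"dy": 0,"dz": -0.04,"wx": 0,"wy": 0,"wz": 0,"claw": 0.2},
  {"dx": 0,"dy": 0.01,"dz": -0.045,"wx": 0,"wy": 0,"wz": 0,"claw": 0.2},
  {"dx": 0,"dy": 0.03,"dz": -0.035,"wx": 0,"wy": 0,"wz": 0,"claw": 0.2},
  {"dx": 0.003,"dy": 0.045,"dz": 0,"wx": 0,"wy": 0,"wz": 0,"claw": 0.2},
  {"dx": 0.003,"dy": 0.045,"dz": 0,"wx": 0,"wy": 0,"wz": 0,"claw": 0.2},
  {"dx": 0.003,"dy": 0.045,"dz": 0,"wx": 0,"wy": 0,"wz": 0,"claw": 0.2},
  {"dx": 0.003,"dy": 0.045,"dz": 0,"wx": 0,"wy": 0,"wz": 0,"claw": 0.2},
  {"dx": 0.003,"dy": 0.028,"dz": 0,"wx": 0,"wy": 0,"wz": 0,"claw": 0.2},
  {"dx": 0,"dy": 0,"dz": 0,"wx": 0,"wy": 0,"wz": 0,"claw": 0.2},
  {"dx": 0,"dy": 0,"dz": 0,"wx": 0,"wy": 0,"wz": 0,"claw": 0.2},
])

```text
clock: 5.5
tool_pos: [0.6863, -0.0142, 0.1778]
eef_rot: [0.652, 0.759, -0.003, -0.005]
contact_force: [-1.4, -0.7, -0.2]
opening: 0.417
```

```bash
python3 - <<'E'
from h import *
s=wsave('w3.png')
plan(.6869,-.0134,.121,.1536)
m=blob(s,(18,80,60),(40,255,255),(0,0,560,300)); n,_,st,ce=cv2.connectedComponentsWithStats(m)
for i in range(1,n):
    if st[i,4]>20: print(st[i],ce[i])
print(proj(s,np.array([[.6869,-.0134,.08],[.6717,.0848,.08],[.5890,.0746,.095]]),s['T']))
E
```

```text
t 5.5 pos [ 0.6856 -0.0148  0.1781] th 0.1510 tilt [-0.0131  0.0012] q7 -0.02 F [ 0.2 -0.3 -0.9] open 0.415
  wz -0.0026 then d [0.001  0.0022 0.057 ] (0.057)
[249  31  68  73 983] [282.53509664  66.78331638]
[253 185  60  54 605] [284.26446281 207.56694215]
[112 221  15  15 166] [118.6626506  227.63253012]
[217 221  15  14 168] [224.39880952 227.85714286]
[[280.79680275 219.08848919]
 [280.63710163  73.56629171]
 [143.85318748  68.15561431]]
```

View pics/w3.png

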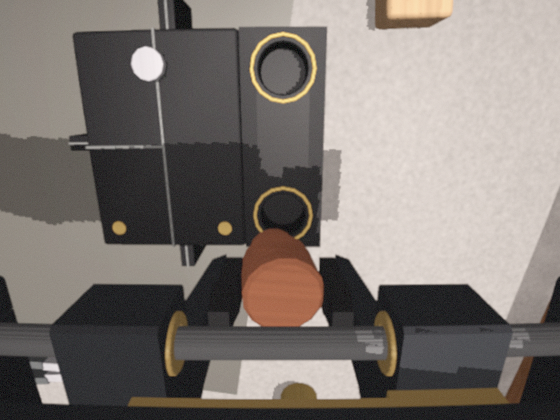

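The print is in hand at (283,280); socket rings are at (283,67) and (283,212), the stud at (148,64). I'll fit box and print together in this one view so the camera bias cancels.

```bash
python3 - <<'E'
from h import *
from scipy.optimize import least_squares
s=np.load('pics/w3.png.npy',allow_pickle=True).item(); T=s['T']; TT=T@np.linalg.inv(s['T_tool_cam'])
a=np.linspace(0,2*np.pi,180)
def bb(q): return np.r_[q.min(0),q.max(0)]
def circ(c,r,z): return np.c_[c[0]+r*np.cos(a),c[1]+r*np.sin(a),0*a+z]
ys=blob(s,(18,80,60),(40,255,255),(0,0,560,300))
def box_of(m,b):
    p=cv2.findNonZero(m[b[1]:b[3],b[0]:b[2]]).reshape(-1,2)+[b[0],b[1]]; return np.r_[p.min(0)-.5,p.max(0)+.5]
r1=box_of(ys,(240,20,325,115)); r2=box_of(ys,(245,180,320,250))
sm=blob(s,(0,0,150),(180,40,255),(120,35,175,90)); st=box_of(sm,(120,35,175,90)); print(r1,r2,st)
def P(v,x,y): c,n=np.cos(v[2]),np.sin(v[2]); return v[0]+c*x-n*y, v[1]+n*x+c*y
def e(v):
    q1=bb(proj(s,circ(P(v,.083,.05),v[3],.08),T)); q2=bb(proj(s,circ(P(v,.083,-.05),v[3],.08),T)); q3=bb(proj(s,circ(P(v,0,.052),.010,.095),T))
    return np.r_[q1-r1,(q2-r2)[:3],q3-st]
o=least_squares(e,[.597,.023,.153,.017]); print('box wrist',o.x.round(4),o.fun.round(1)); v=o.x
pm=blob(s,(0,90,30),(16,255,255),(200,200,360,330)); n,l,sta,_=cv2.connectedComponentsWithStats(pm); i=1+sta[1:,4].argmax(); pb=np.r_[sta[i,:2]-.5,sta[i,:2]+sta[i,2:4]-.5]; print('print',pb)
def pts(w,zb=.041):
    L=[]
    for rr,h in [(.018,.022),(.018,.052),(.013,0),(.013,.022)]: L.append(np.c_[w[0]+rr*np.cos(a),w[1]+rr*np.sin(a),0*a+zb-h])
    return np.vstack(L)@TT[:3,:3].T+TT[:3,3]
for zb in (.037,.041,.044):
    o2=least_squares(lambda w:(bb(proj(s,pts(w,zb),T))-pb)[:3],[0,0]); print('print in tool',zb,o2.x.round(4),o2.fun.round(1))
tip=bb(proj(s,pts(o2.x),T)); print(tip)
sk=P(v,.083,-.05); print('socket2',np.round(sk,4)); plan(sk[0],sk[1],.121,.151)
E
```

```text
[248.5  30.5 316.5 103.5] [252.5 184.5 312.5 238.5] [130.5  34.5 163.5  89.5]
box wrist [0.5981 0.0269 0.1495 0.0221] [  0.5  -0.3   0.9  -0.5  -0.3   1.    0.3  -0.3   9.8  -0.9 -10.1]
print [240.5 226.5 324.5 326.5]
print in tool 0.037 [0.0037 0.0023] [-2.1  0.3  2.1]
print in tool 0.041 [0.0024 0.0023] [-0.8  0.1  0.8]
print in tool 0.044 [0.0013 0.0024] [ 0.1 -0.  -0.1]
[239.85054385 228.34044873 325.24801009 335.87187653]
socket2 [ 0.6876 -0.0102]
t 5.5 pos [ 0.6856 -0.0148  0.1781] th 0.1510 tilt [-0.0131  0.0012] q7 -0.02 F [ 0.2 -0.3 -0.9] open 0.415
  wz 0.0000 then d [0.0041 0.0034 0.057 ] (0.057)
```

Request:
drive_tool([
  {"dx": 0.0025,"dy": 0.0013,"dz": 0.01,"wx": 0,"wy": 0,"wz": 0,"claw": 0.2},
  {"dx": 0,"dy": 0,"dz": 0.015,"wx": 0,"wy": 0,"wz": 0,"claw": 0.2},
  {"dx": 0,"dy": 0,"dz": 0.007,"wx": 0,"wy": 0,"wz": 0,"claw": 0.2},
  {"dx": 0,"dy": 0,"dz": 0.007,"wx": 0,"wy": 0,"wz": 0,"claw": 0.2},
  {"dx": 0,"dy": 0,"dz": 0.005,"wx": 0,"wy": 0,"wz": 0,"claw": 0.2},
  {"dx": 0,"dy": 0,"dz": 0.005,"wx": 0,"wy": 0,"wz": 0,"claw": 0.2},
  {"dx": 0,"dy": 0,"dz": 0,"wx": 0,"wy": 0,"wz": 0,"claw": 0.2},
])

```text
clock: 6.25
tool_pos: [0.6868, -0.0117, 0.1291]
eef_rot: [0.652, 0.758, -0.003, -0.005]
contact_force: [-0.1, -0.1, -0.2]
opening: 0.416
```

```bash
python3 -c "
from h import *
plan(.6863,-.0123,.121,.151)"
```

```text
t 6.2 pos [ 0.6868 -0.0117  0.1291] th 0.1511 tilt [-0.0121  0.0017] q7 -0.04 F [-0.1 -0.1 -0.2] open 0.416
  wz 0.0001 then d [-0.0005 -0.0005  0.0081] (0.008)
```

Request:
drive_tool([
  {"dx": 0,"dy": 0,"dz": 0.004,"wx": 0,"wy": 0,"wz": 0,"claw": 0.2},
  {"dx": 0,"dy": 0,"dz": 0.0025,"wx": 0,"wy": 0,"wz": 0,"claw": 0.2},
  {"dx": 0,"dy": 0,"dz": 0.0015,"wx": 0,"wy": 0,"wz": 0,"claw": 0.2},
  {"dx": 0,"dy": 0,"dz": 0,"wx": 0,"wy": 0,"wz": 0,"claw": 0.2},
  {"dx": 0,"dy": 0,"dz": 0,"wx": 0,"wy": 0,"wz": 0,"claw": 0.6},
  {"dx": 0,"dy": 0,"dz": 0,"wx": 0,"wy": 0,"wz": 0,"claw": 0.7},
  {"dx": 0,"dy": 0,"dz": 0,"wx": 0,"wy": 0,"wz": 0,"claw": 0.8},
  {"dx": 0,"dy": 0,"dz": 0,"wx": 0,"wy": 0,"wz": 0,"claw": 0.8},
  {"dx": 0,"dy": 0,"dz": 0,"wx": 0,"wy": 0,"wz": 0,"claw": 0.8},
])

```text
clock: 7.15
tool_pos: [0.6872, -0.0117, 0.1219]
eef_rot: [0.652, 0.758, -0.003, -0.005]
contact_force: [0.4, -0.7, 0.9]
opening: 0.796
```

Request:
drive_tool([
  {"dx": 0,"dy": 0,"dz": -0.015,"wx": 0,"wy": 0,"wz": 0,"claw": 1},
  {"dx": 0,"dy": 0,"dz": -0.04,"wx": 0,"wy": 0,"wz": 0,"claw": 1},
  {"dx": 0,"dy": 0,"dz": -0.045,"wx": 0,"wy": 0,"wz": 0,"claw": 1},
  {"dx": 0,"dy": 0,"dz": -0.02,"wx": 0,"wy": 0,"wz": 0,"claw": 1},
  {"dx": 0,"dy": 0,"dz": 0,"wx": 0,"wy": 0,"wz": 0,"claw": 1},
])

```text
clock: 7.65
tool_pos: [0.691, -0.0117, 0.2472]
eef_rot: [0.652, 0.758, 0.0, -0.001]
contact_force: [0.2, 0.1, -0.2]
opening: 1.002
```

```bash
python3 - <<'E'
from h import *
# cover handle from top camera; approach
c=np.array([.4345,.2576]); yaw=-.212
h=c-.022*np.array([-np.sin(yaw),np.cos(yaw)]); print(h)
plan(h[0],h[1],.16,yaw)
wsave('w4.png')
E
```

```text
[0.42987086 0.23609254]
t 7.7 pos [ 0.691  -0.0117  0.2472] th 0.1507 tilt [-0.0017  0.0023] q7 -0.01 F [ 0.2  0.1 -0.2] open 1.002
  wz 0.3627 then d [ 0.1871 -0.3072  0.0882] (0.370)
```

View pics/w4.png

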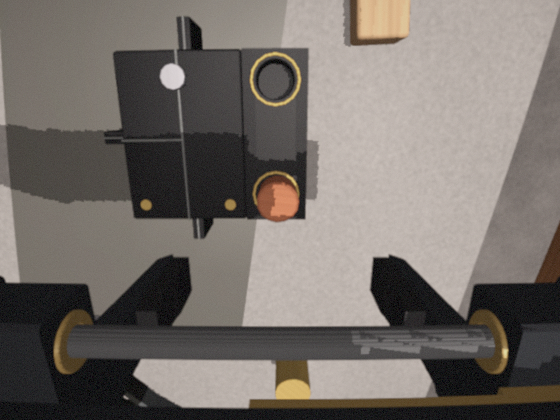

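The print is upright in its socket at (278,200) with the brass ring visible around it. On to the cover.

Request:
drive_tool([
  {"dx": 0,"dy": 0,"dz": 0,"wx": 0,"wy": 0,"wz": 0.121,"claw": 1},
  {"dx": 0,"dy": 0,"dz": 0,"wx": 0,"wy": 0,"wz": 0.121,"claw": 1},
  {"dx": 0,"dy": 0,"dz": 0,"wx": 0,"wy": 0,"wz": 0.121,"claw": 1},
  {"dx": 0.022,"dy": -0.036,"dz": 0,"wx": 0,"wy": 0,"wz": 0,"claw": 1},
  {"dx": 0.024,"dy": -0.04,"dz": 0,"wx": 0,"wy": 0,"wz": 0,"claw": 1},
  {"dx": 0.024,"dy": -0.04,"dz": 0,"wx": 0,"wy": 0,"wz": 0,"claw": 1},
  {"dx": 0.024,"dy": -0.04,"dz": 0,"wx": 0,"wy": 0,"wz": 0,"claw": 1},
  {"dx": 0.024,"dy": -0.04,"dz": 0.01,"wx": 0,"wy": 0,"wz": 0,"claw": 1},
  {"dx": 0.024,"dy": -0.04,"dz": 0.015,"wx": 0,"wy": 0,"wz": 0,"claw": 1},
  {"dx": 0.024,"dy": -0.04,"dz": 0.02,"wx": 0,"wy": 0,"wz": 0,"claw": 1},
  {"dx": 0.02,"dy": -0.031,"dz": 0.023,"wx": 0,"wy": 0,"wz": 0,"claw": 1},
])

```text
clock: 8.8
tool_pos: [0.4243, 0.2353, 0.1764]
eef_rot: [0.777, 0.629, -0.005, -0.005]
contact_force: [0.0, 1.3, 0.5]
opening: 1.0
```

Request:
drive_tool([
  {"dx": 0,"dy": 0,"dz": 0.02,"wx": 0,"wy": 0,"wz": 0,"claw": 1},
  {"dx": 0,"dy": 0,"dz": 0,"wx": 0,"wy": 0,"wz": 0,"claw": 1},
  {"dx": 0,"dy": 0,"dz": 0,"wx": 0,"wy": 0,"wz": 0,"claw": 1},
])

```text
clock: 9.1
tool_pos: [0.4269, 0.2333, 0.157]
eef_rot: [0.778, 0.628, -0.005, -0.004]
contact_force: [-0.5, 0.7, 0.5]
opening: 0.999
```

```bash
python3 - <<'E'
from h import *
plan(.4299,.2361,.022,-.212); s=wsave('w5.png')
c,n=np.cos(-.212),np.sin(-.212)
L=[(-.05,-.075,.006),(.05,-.075,.006),(.05,.075,.006),(-.05,.075,.006),(-.008,-.049,.036),(.008,-.049,.036),(.008,.005,.036),(-.008,.005,.036),(0,.024,.006)]
P=np.array([(.4345+c*x-n*y,.2576+n*x+c*y,z) for x,y,z in L]); print(proj(s,P,s['T']).round(0).tolist())
E
```

```text
t 9.1 pos [0.4269 0.2333 0.157 ] th -0.2131 tilt [-0.0123  0.0001] q7 -0.85 F [-0.5  0.7  0.5] open 0.999
  wz -0.0011 then d [0.0037 0.0039 0.1349] (0.135)
[[230.0, 251.0], [338.0, 252.0], [347.0, 79.0], [222.0, 79.0], [274.0, 238.0], [294.0, 238.0], [294.0, 173.0], [274.0, 173.0], [284.0, 143.0]]
```

View pics/w5.png

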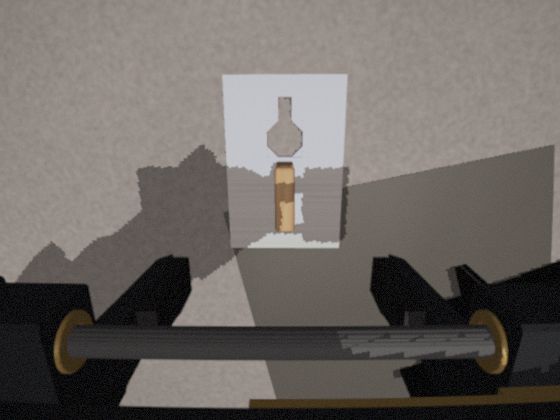

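The cover lies at corners (231,248) to (347,74), handle at (285,197), keyhole at (285,137), 4 px above the prediction, so it fits to about 3 mm. I'll descend and grip.

Request:
drive_tool([
  {"dx": 0.004,"dy": 0.0035,"dz": 0.03,"wx": 0,"wy": 0,"wz": 0,"claw": 1},
  {"dx": 0,"dy": 0,"dz": 0.04,"wx": 0,"wy": 0,"wz": 0,"claw": 1},
  {"dx": 0,"dy": 0,"dz": 0.035,"wx": 0,"wy": 0,"wz": 0,"claw": 1},
  {"dx": 0,"dy": 0,"dz": 0.02,"wx": 0,"wy": 0,"wz": 0,"claw": 1},
  {"dx": 0,"dy": 0,"dz": 0,"wx": 0,"wy": 0,"wz": 0,"claw": 1},
])

```text
clock: 9.65
tool_pos: [0.4299, 0.2363, 0.0309]
eef_rot: [0.779, 0.628, -0.005, -0.004]
contact_force: [-0.4, -1.2, 0.6]
opening: 1.002
```

```bash
python3 -c "
from h import *
plan(.4299,.2375,.022,-.212); print(r.get_state()['q'].round(3))"
```

```text
t 9.7 pos [0.4299 0.2363 0.0309] th -0.2139 tilt [-0.013  -0.0002] q7 -0.86 F [-0.4 -1.2  0.6] open 1.002
  wz -0.0019 then d [ 0.0012 -0.0002  0.0089] (0.009)
[-0.581  0.92  -0.019  2.094  0.056  0.139 -0.861]
```

Request:
drive_tool([
  {"dx": 0.001,"dy": 0,"dz": 0,"wx": -0.0127,"wy": 0.0028,"wz": 0,"claw": 1},
  {"dx": 0,"dy": 0,"dz": 0.005,"wx": 0,"wy": 0,"wz": 0,"claw": 1},
  {"dx": 0,"dy": 0,"dz": 0.003,"wx": 0,"wy": 0,"wz": 0,"claw": 0.7},
  {"dx": 0,"dy": 0,"dz": 0,"wx": 0,"wy": 0,"wz": 0,"claw": 0.4},
  {"dx": 0,"dy": 0,"dz": 0,"wx": 0,"wy": 0,"wz": 0,"claw": 0.2},
  {"dx": 0,"dy": 0,"dz": 0,"wx": 0,"wy": 0,"wz": 0,"claw": 0},
  {"dx": 0,"dy": 0,"dz": 0,"wx": 0,"wy": 0,"wz": 0,"claw": 0},
  {"dx": 0,"dy": 0,"dz": 0,"wx": 0,"wy": 0,"wz": 0,"claw": 0},
  {"dx": 0,"dy": 0,"dz": 0,"wx": 0,"wy": 0,"wz": 0,"claw": 0},
  {"dx": 0,"dy": 0,"dz": 0,"wx": 0,"wy": 0,"wz": 0,"claw": 0},
  {"dx": 0,"dy": 0,"dz": 0,"wx": 0,"wy": 0,"wz": 0,"claw": 0},
  {"dx": 0,"dy": 0,"dz": 0,"wx": 0,"wy": 0,"wz": 0,"claw": 0},
], grip_force=50)

```text
clock: 10.85
tool_pos: [0.43, 0.2386, 0.0243]
eef_rot: [0.778, 0.628, 0.001, -0.0]
contact_force: [-0.6, 0.7, 0.0]
opening: 0.172
```

```bash
cat >> h.py <<'E'
def tilt():
    T=tool(); z=T[:3,2]; w=T[:3,:3].T@np.cross(z,[0,0,-1]); print('  tilt fix wx %.4f wy %.4f'%(w[0],w[1]), 'q',r.get_state()['q'].round(2))
E
python3 -c "
from h import *
plan(.4299,.2375,.022,-.212); tilt()"
```

```text
t 10.8 pos [0.43   0.2386 0.0243] th -0.2118 tilt [0.0019 0.0017] q7 -0.87 F [-0.6  0.7  0. ] open 0.172
  wz 0.0002 then d [-0.0011  0.0001  0.0023] (0.003)
  tilt fix wx 0.0015 wy -0.0021 q [-0.6   0.93 -0.01  2.1   0.06  0.1  -0.87]
```

Request:
drive_tool([
  {"dx": 0,"dy": 0,"dz": -0.01,"wx": 0.0015,"wy": -0.002,"wz": 0,"claw": 0},
  {"dx": 0,"dy": 0,"dz": -0.025,"wx": 0,"wy": 0,"wz": 0,"claw": 0},
  {"dx": 0,"dy": 0,"dz": -0.035,"wx": 0,"wy": 0,"wz": 0,"claw": 0},
  {"dx": 0,"dy": 0,"dz": -0.035,"wx": 0,"wy": 0,"wz": 0,"claw": 0},
  {"dx": 0,"dy": 0,"dz": -0.03,"wx": 0,"wy": 0,"wz": -0.07,"claw": 0},
  {"dx": 0,"dy": 0,"dz": -0.01,"wx": 0,"wy": 0,"wz": -0.1,"claw": 0},
  {"dx": 0,"dy": 0,"dz": 0,"wx": 0,"wy": 0,"wz": -0.1,"claw": 0},
  {"dx": 0,"dy": 0,"dz": 0,"wx": 0,"wy": 0,"wz": -0.0935,"claw": 0},
  {"dx": 0,"dy": 0,"dz": 0,"wx": 0,"wy": 0,"wz": 0,"claw": 0},
])

```text
clock: 11.75
tool_pos: [0.4296, 0.238, 0.1698]
eef_rot: [0.652, 0.759, -0.0, -0.0]
contact_force: [-0.3, -0.1, -4.0]
opening: 0.171
```

```bash
python3 -c "
from h import *
plan(.5962,.0315,.16,.1515); tilt()"
```

```text
t 11.8 pos [0.4296 0.238  0.1698] th 0.1517 tilt [-0.0003 -0.0002] q7 -0.63 F [-0.3 -0.1 -4. ] open 0.171
  wz 0.0002 then d [-0.2293  0.1335  0.0098] (0.266)
  tilt fix wx -0.0004 wy 0.0002 q [-0.52  0.65 -0.13  2.04  0.18  0.46 -0.63]
```

Lifted, with 4 N of weight on the wrist.

Request:
drive_tool([
  {"dx": -0.012,"dy": 0.007,"dz": 0,"wx": 0,"wy": 0,"wz": 0,"claw": 0},
  {"dx": -0.025,"dy": 0.0145,"dz": 0,"wx": 0,"wy": 0,"wz": 0,"claw": 0},
  {"dx": -0.035,"dy": 0.0205,"dz": 0,"wx": 0,"wy": 0,"wz": 0,"claw": 0},
  {"dx": -0.035,"dy": 0.0205,"dz": 0,"wx": 0,"wy": 0,"wz": 0,"claw": 0},
  {"dx": -0.035,"dy": 0.0205,"dz": 0,"wx": 0,"wy": 0,"wz": 0,"claw": 0},
  {"dx": -0.035,"dy": 0.0205,"dz": 0,"wx": 0,"wy": 0,"wz": 0,"claw": 0},
  {"dx": -0.03,"dy": 0.0175,"dz": 0,"wx": 0,"wy": 0,"wz": 0,"claw": 0},
  {"dx": -0.0152,"dy": 0.009,"dz": 0.005,"wx": 0,"wy": 0,"wz": 0,"claw": 0},
  {"dx": -0.007,"dy": 0.003,"dz": 0.005,"wx": 0,"wy": 0,"wz": 0,"claw": 0},
  {"dx": 0,"dy": 0,"dz": 0,"wx": 0,"wy": 0,"wz": 0,"claw": 0},
  {"dx": 0,"dy": 0,"dz": 0,"wx": 0,"wy": 0,"wz": 0,"claw": 0},
])

```text
clock: 12.85
tool_pos: [0.5945, 0.0345, 0.1588]
eef_rot: [0.651, 0.759, -0.0, -0.001]
contact_force: [-0.8, -0.6, -3.2]
opening: 0.172
```

```bash
python3 - <<'E'
from h import *
plan(.5962,.0315,.125,.1515); tilt(); s=wsave('w6.png')
E
```

```text
t 12.8 pos [0.5945 0.0345 0.1588] th 0.1540 tilt [-0.0024  0.0016] q7 -0.20 F [-0.8 -0.6 -3.2] open 0.172
  wz 0.0025 then d [-0.0032  0.0013  0.0338] (0.034)
  tilt fix wx -0.0021 wy -0.0019 q [-0.01  0.77 -0.21  1.74  0.24  0.66 -0.2 ]
```

View pics/w6.png

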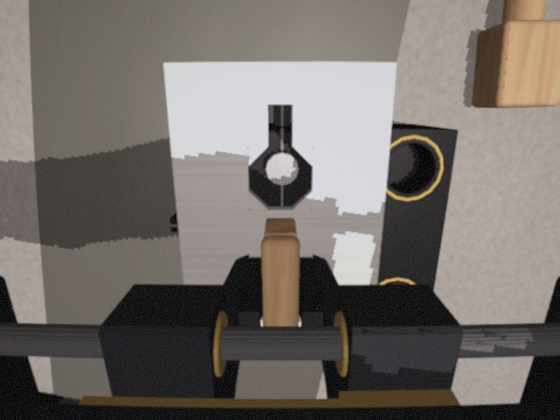

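Through the keyhole (octagon centred (280,177)) I see the stud head at (282,169). Converting to an offset.

```bash
python3 - <<'E'
from h import *
s=np.load('pics/w6.png.npy',allow_pickle=True).item(); T=s['T']; TT=T@np.linalg.inv(s['T_tool_cam'])
g=cv2.cvtColor(s['color'],cv2.COLOR_RGB2GRAY)
sub=(g[140:215,240:320]>150).astype(np.uint8); n,l,st,ce=cv2.connectedComponentsWithStats(sub)
print([ (st[i].tolist(),ce[i].round(1).tolist()) for i in range(1,n) if st[i,4]>50])
# hole = dark+stud region bbox rows via column profile
hole=cv2.floodFill
for z_st,c in [(.095,None)]:
    i=[i for i in range(1,n) if 300<st[i,4]<1500 and st[i,0]>10][0]; stud=ce[i]+[240,140]
    zb=.1588-.0243
    for zt in (zb+.006,):
        hl=ray_plane(s,[[249,177],[312,177],[280.5,145],[280.5,210]],zt,T)
        hc=(hl[0]+hl[1]+hl[2]+hl[3])/4; print('hole size',np.linalg.norm(hl[0]-hl[1]),np.linalg.norm(hl[2]-hl[3]))
    sw=ray_plane(s,stud,.095,T)[0]
    print('stud px',stud,'stud',sw.round(4),'hole',hc.round(4))
    d=(sw-hc)[:2]; Rt=TT[:2,:2]; print('move in tool dx,dy',(Rt.T@d).round(4))
    hp=TT[:3,:3].T@(hc-TT[:3,3]); print('hole in tool',hp.round(4),'expected x', .046-.0025)
cor=ray_plane(s,[[165,63],[394,62]],.1405,T); d=cor[1]-cor[0]; print('edge yaw',np.arctan2(d[1],d[0]),np.linalg.norm(d), 'tool th .154')
mid=ray_plane(s,[[282,158],[283,209]],.08,T); d=mid[0]-mid[1]; print('seam',np.arctan2(-d[0],d[1]))
E
```

```text
[([0, 0, 29, 75, 1057], [8.7, 30.7]), ([40, 0, 40, 75, 1096], [69.4, 32.6]), ([26, 13, 30, 26, 592], [40.1, 25.8])]
hole size 0.029129362730471852 0.03060009842080467
stud px [309.40054745 172.63777372] stud [0.6067 0.0782 0.095 ] hole [0.5886 0.0818 0.1405]
move in tool dx,dy [-0.0063  0.0173]
hole in tool [0.0477 0.0015 0.0184] expected x 0.0435
edge yaw 0.15849444245019134 0.09709580956220834 tool th .154
seam 0.17565427268225153
```

```bash
python3 - <<'E'
from h import *
s=np.load('pics/w6.png.npy',allow_pickle=True).item(); T=s['T']; TT=T@np.linalg.inv(s['T_tool_cam'])
g=cv2.cvtColor(s['color'],cv2.COLOR_RGB2GRAY)
print(g[146:212:3,281].tolist()); print(g[166,248:316:2].tolist())
for px in ([281.5,168.5],):
    sw=ray_plane(s,[px,[264.5,168.5],[298.5,168.5]],.095,T); d=(sw[0]-[.5886,.0818,0])[:2]; print(sw[0].round(4),np.linalg.norm(sw[1]-sw[2]),(TT[:2,:2].T@d).round(4))
E
```

```text
[136, 120, 122, 212, 209, 210, 209, 207, 204, 205, 161, 131, 130, 103, 90, 82, 84, 84, 83, 81, 85, 115]
[119, 62, 54, 60, 58, 62, 64, 54, 29, 137, 205, 204, 204, 205, 203, 206, 208, 208, 207, 208, 207, 206, 187, 139, 133, 65, 31, 25, 30, 33, 25, 50, 173, 219]
[0.5898 0.0781 0.095 ] 0.020254281799668195 [-0.0038  0.0006]
```

Request:
drive_tool([
  {"dx": -0.0036,"dy": 0.001,"dz": 0.005,"wx": -0.002,"wy": -0.002,"wz": 0.003,"claw": 0},
  {"dx": 0,"dy": 0,"dz": 0.012,"wx": 0,"wy": 0,"wz": 0,"claw": 0},
  {"dx": 0,"dy": 0,"dz": 0.012,"wx": 0,"wy": 0,"wz": 0,"claw": 0},
  {"dx": 0,"dy": 0,"dz": 0.006,"wx": 0,"wy": 0,"wz": 0,"claw": 0},
  {"dx": 0,"dy": 0,"dz": 0.004,"wx": 0,"wy": 0,"wz": 0,"claw": 0},
  {"dx": 0,"dy": 0,"dz": 0.004,"wx": 0,"wy": 0,"wz": 0,"claw": 0},
  {"dx": 0,"dy": 0,"dz": 0,"wx": 0,"wy": 0,"wz": 0,"claw": 0},
])

```text
clock: 13.6
tool_pos: [0.5975, 0.0286, 0.1158]
eef_rot: [0.653, 0.758, -0.0, 0.001]
contact_force: [-0.2, 0.4, -4.3]
opening: 0.168
```

```bash
python3 - <<'E'
from h import *
plan(.5962,.0315,.1043,.1515); tilt()
E
```

```text
t 13.6 pos [0.5975 0.0286 0.1158] th 0.1485 tilt [ 0.0017 -0.0016] q7 -0.22 F [-0.2  0.4 -4.3] open 0.168
  wz -0.0030 then d [ 0.0031 -0.0009  0.0115] (0.012)
  tilt fix wx 0.0014 wy 0.0018 q [-0.02  0.84 -0.18  1.76  0.26  0.57 -0.22]
```

Request:
drive_tool([
  {"dx": 0.002,"dy": -0.001,"dz": 0.004,"wx": 0.001,"wy": 0.002,"wz": -0.003,"claw": 0},
  {"dx": 0,"dy": 0,"dz": 0.004,"wx": 0,"wy": 0,"wz": 0,"claw": 0},
  {"dx": 0,"dy": 0,"dz": 0.002,"wx": 0,"wy": 0,"wz": 0,"claw": 0},
  {"dx": 0,"dy": 0,"dz": 0,"wx": 0,"wy": 0,"wz": 0,"claw": 0},
])

```text
clock: 14.0
tool_pos: [0.5963, 0.0304, 0.106]
eef_rot: [0.652, 0.759, 0.0, 0.0]
contact_force: [-0.4, 0.2, -4.2]
opening: 0.171
```

```bash
python3 - <<'E'
from h import *
plan(.5957,.031,.1043,.1515); tilt()
E
```

```text
t 14.0 pos [0.5963 0.0304 0.106 ] th 0.1516 tilt [0.0006 0.0002] q7 -0.22 F [-0.4  0.2 -4.2] open 0.171
  wz 0.0001 then d [ 0.0007 -0.0005  0.0017] (0.002)
  tilt fix wx 0.0006 wy -0.0001 q [-0.02  0.85 -0.18  1.76  0.26  0.55 -0.22]
```

Request:
drive_tool([
  {"dx": 0,"dy": 0,"dz": 0.0015,"wx": 0,"wy": 0,"wz": 0,"claw": 0},
  {"dx": 0,"dy": 0,"dz": 0.0005,"wx": 0,"wy": 0,"wz": 0,"claw": 0},
  {"dx": 0,"dy": 0,"dz": 0,"wx": 0,"wy": 0,"wz": 0,"claw": 0},
], grip_force=8)

```text
clock: 14.3
tool_pos: [0.5967, 0.0303, 0.1045]
eef_rot: [0.652, 0.759, 0.001, 0.001]
contact_force: [0.5, -1.3, -1.9]
opening: 0.182
```

Request:
drive_tool([
  {"dx": -0.003,"dy": 0,"dz": 0,"wx": 0,"wy": 0,"wz": 0,"claw": 0},
  {"dx": -0.004,"dy": 0,"dz": 0,"wx": 0,"wy": 0,"wz": 0,"claw": 0},
  {"dx": -0.004,"dy": 0,"dz": 0,"wx": 0,"wy": 0,"wz": 0,"claw": 0},
  {"dx": -0.004,"dy": 0,"dz": 0,"wx": 0,"wy": 0,"wz": 0,"claw": 0},
  {"dx": 0,"dy": 0,"dz": 0,"wx": 0,"wy": 0,"wz": 0,"claw": 0},
])

```text
clock: 14.8
tool_pos: [0.5991, 0.0144, 0.1045]
eef_rot: [0.652, 0.758, 0.0, 0.001]
contact_force: [0.8, -0.3, -2.1]
opening: 0.184
```

```bash
python3 - <<'E'
from h import *
plan(.5957+.151*.028,.031-.9886*.028,.1043,.1515); tilt()
E
```

```text
t 14.8 pos [0.5991 0.0144 0.1045] th 0.1503 tilt [ 0.0017 -0.0004] q7 -0.20 F [ 0.8 -0.3 -2.1] open 0.184
  wz -0.0012 then d [-0.0111 -0.0008  0.0002] (0.011)
  tilt fix wx 0.0016 wy 0.0006 q [ 0.    0.85 -0.18  1.76  0.27  0.55 -0.2 ]
```

Request:
drive_tool([
  {"dx": -0.004,"dy": 0,"dz": 0.0005,"wx": 0.001,"wy": 0,"wz": -0.001,"claw": 0},
  {"dx": -0.004,"dy": -0.0005,"dz": 0,"wx": 0,"wy": 0,"wz": 0,"claw": 0},
  {"dx": -0.003,"dy": 0,"dz": 0,"wx": 0,"wy": 0,"wz": 0,"claw": 0},
  {"dx": -0.001,"dy": 0,"dz": 0,"wx": 0,"wy": 0,"wz": 0,"claw": 0},
  {"dx": 0,"dy": 0,"dz": 0,"wx": 0,"wy": 0,"wz": 0,"claw": 0},
])

```text
clock: 15.3
tool_pos: [0.6007, 0.0045, 0.1044]
eef_rot: [0.651, 0.759, 0.001, 0.0]
contact_force: [-0.8, 4.6, 6.2]
opening: 0.177
```

```bash
python3 - <<'E'
from h import *
plan(.5957+.151*.028,.031-.9886*.028,.1043,.1515)
s=wsave('w7.png')
E
```

```text
t 15.3 pos [0.6007 0.0045 0.1044] th 0.1531 tilt [0.0016 0.0015] q7 -0.18 F [-0.8  4.6  6.2] open 0.177
  wz 0.0016 then d [-0.0011 -0.0009  0.0001] (0.001)
```

View pics/w7.png

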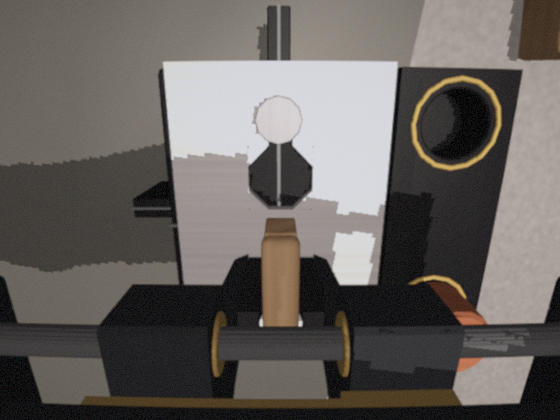

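The cover is under the stud head (278,120), its far edge at row 62 and the box edge near row 68. Checking this metrically.

```bash
python3 - <<'E'
from h import *
s=np.load('pics/w7.png.npy',allow_pickle=True).item(); T=s['T']
g=cv2.cvtColor(s['color'],cv2.COLOR_RGB2GRAY).astype(int)
def edge(col,a,b): c=g[a:b,col]; d=np.abs(np.diff(c)); return a+d.argmax()+.5
cv=[[x,edge(x,50,80)] for x in (180,230,330,380)]; bx=[[x,edge(x,55,85)] for x in (410,440,470,500)]
print(cv,bx)
psi=.1515; y=np.array([-np.sin(psi),np.cos(psi)]); x=np.array([np.cos(psi),np.sin(psi)])
for nm,p,z in [('cover',cv,.086),('box',bx,.08),('stud',[[278.5,120]],.095),('hole',[[249,177],[312,177],[280.5,210]],.086),('covcor',[[165,63],[395,62]],.086),('ring1',[[456,123]],.08)]:
    w=ray_plane(s,p,z,T)[:,:2]; print(nm,'y',(w@y).round(4),'x',(w@x).round(4))
E
```

```text
[[180, np.float64(60.5)], [230, np.float64(60.5)], [330, np.float64(60.5)], [380, np.float64(60.5)]] [[410, np.float64(66.5)], [440, np.float64(67.5)], [470, np.float64(76.5)], [500, np.float64(68.5)]]
cover y [0.012  0.0119 0.012  0.0122] x [0.5534 0.5745 0.6167 0.6379]
box y [0.0107 0.0105 0.0071 0.0108] x [0.6532 0.6668 0.6811 0.6945]
stud y [-0.0122] x [0.595]
hole y [-0.0381 -0.0381 -0.0541] x [0.5814 0.6105 0.596 ]
covcor y [0.0111 0.0117] x [0.5469 0.6444]
ring1 y [-0.0134] x [0.6776]
```

Request:
drive_tool([
  {"dx": 0,"dy": 0,"dz": -0.0006,"wx": 0,"wy": 0,"wz": 0,"claw": 0},
  {"dx": -0.001,"dy": -0.0005,"dz": 0,"wx": 0,"wy": 0,"wz": 0.001,"claw": 0},
  {"dx": -0.0008,"dy": 0,"dz": 0,"wx": 0,"wy": 0,"wz": 0,"claw": 0},
  {"dx": 0,"dy": 0,"dz": 0,"wx": 0,"wy": 0,"wz": 0,"claw": 0},
])

```text
clock: 15.75
tool_pos: [0.6, 0.0016, 0.1044]
eef_rot: [0.652, 0.759, 0.0, 0.0]
contact_force: [1.2, 3.0, 2.6]
opening: 0.183
```

```bash
python3 - <<'E'
from h import *
plan(.5957+.151*.028,.031-.9886*.028,.1043,.1515)
s=wsave('w8.png'); T=s['T']
g=cv2.cvtColor(s['color'],cv2.COLOR_RGB2GRAY).astype(int)
def edge(col,a,b): c=g[a:b,col]; d=np.abs(np.diff(c)); return a+d.argmax()+.5
psi=.1515; y=np.array([-np.sin(psi),np.cos(psi)])
for nm,cs,z in [('cover',(180,230,330,380),.086),('box',(410,440,500),.08)]:
    w=ray_plane(s,[[x,edge(x,50,80)] for x in cs],z,T)[:,:2]; print(nm,(w@y).round(4))
E
```

```text
t 15.8 pos [0.6    0.0016 0.1044] th 0.1513 tilt [0.0005 0.0001] q7 -0.18 F [1.2 3.  2.6] open 0.183
  wz -0.0002 then d [0.0017 0.0002 0.0001] (0.002)
cover [0.0093 0.0091 0.0091 0.0093]
box [0.0107 0.0109 0.0107]
```

Request:
drive_tool([
  {"dx": 0.001,"dy": 0,"dz": 0,"wx": 0,"wy": 0,"wz": 0,"claw": 0},
  {"dx": 0,"dy": 0,"dz": 0,"wx": 0,"wy": 0,"wz": 0,"claw": 0},
  {"dx": 0,"dy": 0,"dz": 0,"wx": 0,"wy": 0,"wz": 0,"claw": 0},
])

```text
clock: 16.1
tool_pos: [0.6, 0.0017, 0.1045]
eef_rot: [0.652, 0.758, -0.0, 0.001]
contact_force: [1.6, -0.1, 0.6]
opening: 0.179
```

```bash
cat > m.py <<'E'
from h import *
import sys
plan(.5957+.151*.028,.031-.9886*.028,.1043,.1515)
s=wsave(sys.argv[1]); T=s['T']
g=cv2.cvtColor(s['color'],cv2.COLOR_RGB2GRAY).astype(int)
def edge(col,a,b): c=g[a:b,col]; d=np.abs(np.diff(c)); return a+d.argmax()+.5
psi=.1515; y=np.array([-np.sin(psi),np.cos(psi)])
for nm,cs,z in [('cover',(180,230,330,380),.086),('box',(410,440,500),.08)]:
    w=ray_plane(s,[[x,edge(x,50,80)] for x in cs],z,T)[:,:2]; print(nm,(w@y).round(4))
E
python3 m.py w9.png
```

```text
t 16.1 pos [0.6    0.0017 0.1045] th 0.1507 tilt [ 0.0007 -0.0012] q7 -0.18 F [ 1.6 -0.1  0.6] open 0.179
  wz -0.0008 then d [0.0016 0.0002 0.0002] (0.002)
cover [0.0089 0.0091 0.0091 0.0093]
box [0.0107 0.0109 0.0107]
```

Request:
drive_tool([
  {"dx": 0.0012,"dy": 0,"dz": 0,"wx": 0,"wy": 0,"wz": -0.001,"claw": 0},
  {"dx": 0,"dy": 0,"dz": 0,"wx": 0,"wy": 0,"wz": 0,"claw": 0},
  {"dx": 0,"dy": 0,"dz": 0,"wx": 0,"wy": 0,"wz": 0,"claw": 0},
])

```text
clock: 16.45
tool_pos: [0.5994, 0.0028, 0.1044]
eef_rot: [0.652, 0.759, -0.001, 0.0]
contact_force: [1.6, -3.6, 2.2]
opening: 0.179
```

```bash
python3 m.py w10.png
```

```text
t 16.4 pos [0.5994 0.0028 0.1044] th 0.1516 tilt [-0.0002 -0.0013] q7 -0.18 F [ 1.6 -3.6  2.2] open 0.179
  wz 0.0001 then d [0.0004 0.0006 0.0001] (0.001)
cover [0.0105 0.0103 0.0103 0.0105]
box [0.0106 0.0109 0.0107]
```

Cover flush to within 0.3 mm. I'll release, lift, and re-measure the clamps from the top camera.

Request:
drive_tool([
  {"dx": 0,"dy": 0,"dz": 0,"wx": 0,"wy": 0,"wz": 0,"claw": 0.35},
  {"dx": 0,"dy": 0,"dz": 0,"wx": 0,"wy": 0,"wz": 0,"claw": 0.45},
  {"dx": 0,"dy": 0,"dz": 0,"wx": 0,"wy": 0,"wz": 0,"claw": 0.45},
  {"dx": 0,"dy": 0,"dz": -0.01,"wx": 0,"wy": 0,"wz": 0,"claw": 0.45},
  {"dx": 0,"dy": 0,"dz": -0.03,"wx": 0,"wy": 0,"wz": 0,"claw": 0.45},
  {"dx": 0,"dy": 0,"dz": -0.045,"wx": 0,"wy": 0,"wz": 0,"claw": 1},
  {"dx": 0,"dy": 0,"dz": -0.045,"wx": 0,"wy": 0,"wz": 0,"claw": 1},
  {"dx": 0,"dy": 0,"dz": -0.02,"wx": 0,"wy": 0,"wz": 0,"claw": 1},
  {"dx": 0,"dy": 0,"dz": 0,"wx": 0,"wy": 0,"wz": 0,"claw": 1},
])

```text
clock: 17.4
tool_pos: [0.6015, 0.0045, 0.2587]
eef_rot: [0.651, 0.759, 0.003, 0.003]
contact_force: [0.3, -0.4, 0.8]
opening: 0.786
```

```bash
cat > cl.py <<'E'
from h import *
import sys
s=save('top',sys.argv[1])
h=cv2.cvtColor(s['color'],cv2.COLOR_RGB2HSV)
def clamp(bx):
    m=blob(s,(18,90,60),(40,255,255),bx); p=cv2.findNonZero(m).reshape(-1,2); hg=p.mean(0)
    d=blob(s,(0,0,0),(180,255,45),bx); w=blob(s,(0,0,150),(180,40,255),bx)
    def near(m,r):
        q=cv2.findNonZero(m); q=q.reshape(-1,2); dd=np.linalg.norm(q-hg,axis=1); return q[(dd>r[0])&(dd<r[1])]
    W=near(w,(18,34)); D=near(d,(8,36))
    H=ray_plane(s,hg,.03)[0]; 
    Ww=ray_plane(s,W,.03)[:,:2].mean(0) if len(W) else None
    print('hinge px',hg.round(1),'n',len(p),len(W),len(D),'world',H[:2].round(4),'jaw',Ww, 'yaw from jaws',np.arctan2(*(Ww-H[:2])[::-1]).round(3))
for a in sys.argv[2:]: clamp(eval(a))
c=s['color'][:,:,::-1]; out=np.zeros((600,800,3),np.uint8)
out[:,:400]=cv2.resize(c[180:330,365:465],(400,600),interpolation=cv2.INTER_CUBIC)
out[:400,400:]=cv2.resize(c[130:250,220:340],(400,400),interpolation=cv2.INTER_CUBIC)
cv2.imwrite('pics/z_'+sys.argv[1],out); plan(.366,-.267,.15,-1.42)
E
python3 cl.py top2.png "(380,245,415,325)" "(410,185,465,260)"
```

```text
hinge px [393.7 285.1] n 9 867 262 world [ 0.4108 -0.2601] jaw [ 0.41083399 -0.27877837] yaw from jaws -1.571
hinge px [443.  221.2] n 10 1831 307 world [ 0.5617 -0.3785] jaw [ 0.56525898 -0.36556408] yaw from jaws 1.301
t 17.4 pos [0.6001 0.0042 0.2564] th 0.1527 tilt [0.0037 0.0006] q7 -0.12 F [-0.  -0.2 -1.1] open 0.833
  wz 1.5727 then d [-0.2726  0.233   0.1054] (0.374)
```

View pics/z_top2.png

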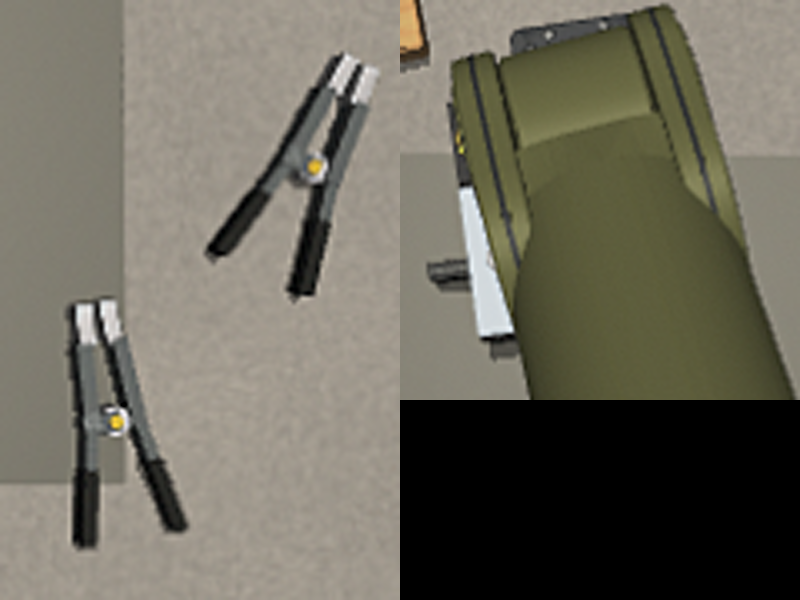

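Both clamps are unmoved: A has hinge (116,422) and jaw tips (97,303), B has hinge (314,167) and jaw tips (357,64) in the crop.

```bash
python3 - <<'E'
from h import *
s=np.load('pics/top2.png.npy',allow_pickle=True).item()
for nm,t,hd,hg in [('A',(97,303),(131,538),(116,422)),('B',(357,64),(255,276),(314,167))]:
    w=ray_plane(s,[[365+p[0]/4,180+p[1]/4] for p in (t,hd,hg)],.03)[:,:2]; d=w[0]-w[1]; yaw=np.arctan2(d[1],d[0])
    u=d/np.linalg.norm(d); g=w[2]-.045*u; off=np.dot(w[2]-w[1],[-u[1],u[0]])
    print(nm,'len',np.linalg.norm(d),'yaw',yaw,'hinge',w[2],'off mid',off,'grasp',g)
    th=yaw-np.pi/2 if nm=='A' else yaw+np.pi/2; plan(g[0],g[1],.12,th)
E
```

```text
A len 0.13894244850882945 yaw 0.14611203136116463 hinge [ 0.40993231 -0.26084602] off mid -0.0009628003910588947 grasp [ 0.36541181 -0.26739769]
t 17.4 pos [0.6001 0.0042 0.2564] th 0.1527 tilt [0.0037 0.0006] q7 -0.12 F [-0.  -0.2 -1.1] open 0.833
  wz 1.5774 then d [-0.2723  0.2346  0.1354] (0.384)
B len 0.14084976011260447 yaw -0.46205101617161387 hinge [ 0.56038218 -0.37968069] off mid -0.003409520064726121 grasp [ 0.52010087 -0.35962037]
t 17.4 pos [0.6001 0.0042 0.2564] th 0.1527 tilt [0.0037 0.0006] q7 -0.12 F [-0.  -0.2 -1.1] open 0.833
  wz -0.9561 then d [-0.0901 -0.3617  0.1359] (0.397)
```

Request:
drive_tool([
  {"dx": 0,"dy": 0,"dz": 0,"wx": 0,"wy": 0,"wz": -0.137,"claw": 1},
  {"dx": 0,"dy": 0,"dz": 0,"wx": 0,"wy": 0,"wz": -0.137,"claw": 1},
  {"dx": 0,"dy": 0,"dz": 0,"wx": 0,"wy": 0,"wz": -0.137,"claw": 1},
  {"dx": 0,"dy": 0,"dz": 0,"wx": 0,"wy": 0,"wz": -0.137,"claw": 1},
  {"dx": 0,"dy": 0,"dz": 0,"wx": 0,"wy": 0,"wz": -0.137,"claw": 1},
  {"dx": 0,"dy": 0,"dz": 0,"wx": 0,"wy": 0,"wz": -0.137,"claw": 1},
  {"dx": 0,"dy": 0,"dz": 0,"wx": 0,"wy": 0,"wz": -0.134,"claw": 1},
])

```text
clock: 18.15
tool_pos: [0.5983, 0.0039, 0.2527]
eef_rot: [0.226, 0.974, -0.0, -0.002]
contact_force: [-0.3, -0.2, 0.6]
opening: 1.001
```

Request:
drive_tool([
  {"dx": -0.006,"dy": -0.025,"dz": 0,"wx": 0,"wy": 0,"wz": 0,"claw": 1},
  {"dx": -0.011,"dy": -0.045,"dz": 0,"wx": 0,"wy": 0,"wz": 0,"claw": 1},
  {"dx": -0.011,"dy": -0.045,"dz": 0,"wx": 0,"wy": 0,"wz": 0,"claw": 1},
  {"dx": -0.011,"dy": -0.045,"dz": 0,"wx": 0,"wy": 0,"wz": 0,"claw": 1},
  {"dx": -0.011,"dy": -0.045,"dz": 0,"wx": 0,"wy": 0,"wz": 0,"claw": 1},
  {"dx": -0.011,"dy": -0.044,"dz": 0.015,"wx": 0,"wy": 0,"wz": 0,"claw": 1},
  {"dx": -0.011,"dy": -0.043,"dz": 0.025,"wx": 0,"wy": 0,"wz": 0,"claw": 1},
  {"dx": -0.01,"dy": -0.04,"dz": 0.025,"wx": 0,"wy": 0,"wz": 0,"claw": 1},
  {"dx": -0.008,"dy": -0.03,"dz": 0.02,"wx": 0,"wy": 0,"wz": 0,"claw": 1},
  {"dx": 0,"dy": 0,"dz": 0.02,"wx": 0,"wy": 0,"wz": 0,"claw": 1},
  {"dx": 0,"dy": 0,"dz": 0,"wx": 0,"wy": 0,"wz": 0,"claw": 1},
])

```text
clock: 19.25
tool_pos: [0.5153, -0.359, 0.1454]
eef_rot: [0.23, 0.973, 0.001, -0.004]
contact_force: [0.1, 1.6, -0.2]
opening: 0.995
```

```bash
python3 - <<'E'
from h import *
s=wsave('w11.png'); plan(.5201,-.3596,.016,1.109); tilt()
print('pred hinge',proj(s,np.array([[.5604,-.3797,.03],[.5201,-.3596,.03]]),s['T']))
E
```

```text
t 19.3 pos [ 0.5172 -0.3581  0.1475] th 1.1090 tilt [-0.0041  0.0037] q7 1.18 F [ 0.5  0.2 -0. ] open 1.008
  wz 0.0000 then d [-0.004  -0.0003  0.1315] (0.132)
  tilt fix wx 0.0015 wy -0.0053 q [ 0.8   0.86 -0.5   1.62  0.53  0.8   1.18]
pred hinge [[279.67468883 268.60546401]
 [279.60482246 216.68046977]]
```

View pics/w11.png

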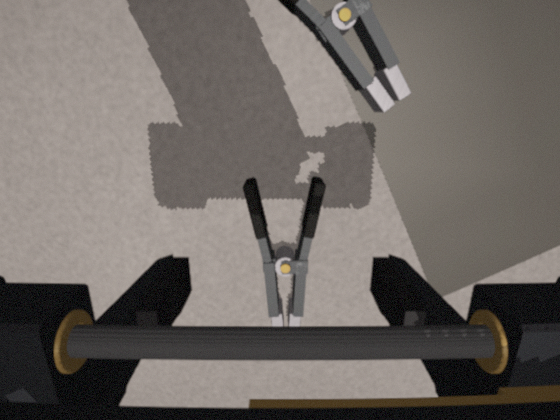

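Clamp B lies centred between the open fingers, hinge (285,268), handles ending at (250,182) and (319,182). Descending to squeeze it.

Request:
drive_tool([
  {"dx": -0.004,"dy": 0.001,"dz": 0.03,"wx": 0.0015,"wy": -0.005,"wz": 0,"claw": 1},
  {"dx": 0,"dy": 0,"dz": 0.04,"wx": 0,"wy": 0,"wz": 0,"claw": 1},
  {"dx": 0,"dy": 0,"dz": 0.035,"wx": 0,"wy": 0,"wz": 0,"claw": 1},
  {"dx": 0,"dy": 0,"dz": 0.018,"wx": 0,"wy": 0,"wz": 0,"claw": 1},
  {"dx": 0,"dy": 0,"dz": 0.005,"wx": 0,"wy": 0,"wz": 0,"claw": 1},
  {"dx": 0,"dy": 0,"dz": 0,"wx": 0,"wy": 0,"wz": 0,"claw": 1},
])

```text
clock: 19.9
tool_pos: [0.524, -0.36, 0.0224]
eef_rot: [0.229, 0.974, -0.001, 0.003]
contact_force: [-0.1, -0.2, -0.4]
opening: 1.005
```

```bash
python3 - <<'E'
from h import *
plan(.5201,-.3596,.016,1.109); tilt()
E
```

```text
t 19.9 pos [ 0.524  -0.36    0.0224] th 1.1095 tilt [ 0.0047 -0.0032] q7 1.09 F [-0.1 -0.2 -0.4] open 1.005
  wz 0.0005 then d [ 0.0037 -0.0014  0.0064] (0.008)
  tilt fix wx -0.0008 wy 0.0057 q [ 0.74  1.04 -0.39  1.65  0.64  0.58  1.09]
```

Request:
drive_tool([
  {"dx": 0.003,"dy": 0,"dz": 0.003,"wx": -0.001,"wy": 0.005,"wz": 0,"claw": 1},
  {"dx": 0,"dy": 0,"dz": 0.003,"wx": 0,"wy": 0,"wz": 0,"claw": 0.7},
  {"dx": 0,"dy": 0,"dz": 0,"wx": 0,"wy": 0,"wz": 0,"claw": 0.5},
  {"dx": 0,"dy": 0,"dz": 0,"wx": 0,"wy": 0,"wz": 0,"claw": 0.3},
  {"dx": 0,"dy": 0,"dz": 0,"wx": 0,"wy": 0,"wz": 0,"claw": 0.2},
  {"dx": 0,"dy": 0,"dz": 0,"wx": 0,"wy": 0,"wz": 0,"claw": 0.2},
  {"dx": 0,"dy": 0,"dz": 0,"wx": 0,"wy": 0,"wz": 0,"claw": 0.2},
  {"dx": 0,"dy": 0,"dz": 0,"wx": 0,"wy": 0,"wz": 0,"claw": 0.2},
  {"dx": 0,"dy": 0,"dz": 0,"wx": 0,"wy": 0,"wz": 0,"claw": 0.2},
  {"dx": 0,"dy": 0,"dz": 0,"wx": 0,"wy": 0,"wz": 0,"claw": 0.2},
  {"dx": 0,"dy": 0,"dz": 0,"wx": 0,"wy": 0,"wz": 0,"claw": 0.2},
], grip_force=45)

```text
clock: 21.0
tool_pos: [0.521, -0.3592, 0.0162]
eef_rot: [0.229, 0.973, -0.0, 0.0]
contact_force: [-0.7, 0.8, 5.8]
opening: 0.395
```

```bash
python3 - <<'E'
from h import *
plan(.5201,-.3596,.016,1.109); tilt()
E
```

```text
t 21.0 pos [ 0.521  -0.3592  0.0162] th 1.1087 tilt [ 0.0008 -0.0004] q7 1.08 F [-0.7  0.8  5.8] open 0.395
  wz -0.0003 then d [ 0.0006 -0.0008  0.0002] (0.001)
  tilt fix wx 0.0000 wy 0.0009 q [ 0.74  1.04 -0.38  1.66  0.64  0.57  1.08]
```

Request:
drive_tool([
  {"dx": 0,"dy": 0,"dz": -0.015,"wx": 0,"wy": 0,"wz": 0,"claw": 0.2},
  {"dx": 0,"dy": 0,"dz": -0.04,"wx": 0,"wy": 0,"wz": 0,"claw": 0.2},
  {"dx": 0,"dy": 0,"dz": -0.045,"wx": 0,"wy": 0,"wz": 0,"claw": 0.2},
  {"dx": 0,"dy": 0,"dz": -0.045,"wx": 0,"wy": 0,"wz": 0.08,"claw": 0.2},
  {"dx": 0,"dy": 0,"dz": -0.04,"wx": 0,"wy": 0,"wz": 0.13,"claw": 0.2},
  {"dx": 0,"dy": 0,"dz": 0,"wx": 0,"wy": 0,"wz": 0.13,"claw": 0.2},
  {"dx": 0,"dy": 0,"dz": 0,"wx": 0,"wy": 0,"wz": 0.13,"claw": 0.2},
  {"dx": 0,"dy": 0,"dz": 0,"wx": 0,"wy": 0,"wz": 0.13,"claw": 0.2},
  {"dx": 0,"dy": 0,"dz": 0,"wx": 0,"wy": 0,"wz": 0.13,"claw": 0.2},
  {"dx": 0,"dy": 0,"dz": 0,"wx": 0,"wy": 0,"wz": 0.13,"claw": 0.2},
  {"dx": 0,"dy": 0,"dz": 0,"wx": 0,"wy": 0,"wz": 0.097,"claw": 0.2},
  {"dx": 0,"dy": 0,"dz": 0,"wx": 0,"wy": 0,"wz": 0,"claw": 0.2},
])

```text
clock: 22.2
tool_pos: [0.5199, -0.3589, 0.2009]
eef_rot: [0.652, 0.759, -0.0, -0.001]
contact_force: [-0.2, -0.4, -2.2]
opening: 0.4
```

```bash
python3 - <<'E'
from h import *
plan(.5608,.2601,.19,.1515); tilt()
E
```

```text
t 22.2 pos [ 0.5199 -0.3589  0.2009] th 0.1515 tilt [-0.0014  0.    ] q7 0.46 F [-0.2 -0.4 -2.2] open 0.400
  wz -0.0000 then d [0.6057 0.1338 0.0109] (0.620)
  tilt fix wx -0.0014 wy -0.0002 q [ 0.68  0.76 -0.27  1.59  0.25  0.83  0.46]
```

Request:
drive_tool([
  {"dx": 0.02,"dy": 0.004,"dz": 0,"wx": -0.001,"wy": 0,"wz": 0,"claw": 0.2},
  {"dx": 0.04,"dy": 0.009,"dz": 0,"wx": 0,"wy": 0,"wz": 0,"claw": 0.2},
  {"dx": 0.045,"dy": 0.01,"dz": 0,"wx": 0,"wy": 0,"wz": 0,"claw": 0.2},
  {"dx": 0.045,"dy": 0.01,"dz": 0,"wx": 0,"wy": 0,"wz": 0,"claw": 0.2},
  {"dx": 0.045,"dy": 0.01,"dz": 0,"wx": 0,"wy": 0,"wz": 0,"claw": 0.2},
  {"dx": 0.045,"dy": 0.01,"dz": 0,"wx": 0,"wy": 0,"wz": 0,"claw": 0.2},
  {"dx": 0.045,"dy": 0.01,"dz": 0,"wx": 0,"wy": 0,"wz": 0,"claw": 0.2},
  {"dx": 0.045,"dy": 0.01,"dz": 0,"wx": 0,"wy": 0,"wz": 0,"claw": 0.2},
  {"dx": 0.045,"dy": 0.01,"dz": 0,"wx": 0,"wy": 0,"wz": 0,"claw": 0.2},
  {"dx": 0.045,"dy": 0.01,"dz": 0,"wx": 0,"wy": 0,"wz": 0,"claw": 0.2},
  {"dx": 0.045,"dy": 0.01,"dz": 0,"wx": 0,"wy": 0,"wz": 0,"claw": 0.2},
])

```text
clock: 23.3
tool_pos: [0.5518, 0.1178, 0.201]
eef_rot: [0.65, 0.76, 0.0, 0.0]
contact_force: [0.8, -0.7, -2.8]
opening: 0.398
```

Request:
drive_tool([
  {"dx": 0.045,"dy": 0.01,"dz": 0,"wx": 0,"wy": 0,"wz": 0,"claw": 0.2},
  {"dx": 0.045,"dy": 0.01,"dz": 0,"wx": 0,"wy": 0,"wz": 0,"claw": 0.2},
  {"dx": 0.035,"dy": 0.008,"dz": 0,"wx": 0,"wy": 0,"wz": 0,"claw": 0.2},
  {"dx": 0.015,"dy": 0.003,"dz": 0,"wx": 0,"wy": 0,"wz": 0,"claw": 0.2},
  {"dx": 0,"dy": 0,"dz": 0.01,"wx": 0,"wy": 0,"wz": 0,"claw": 0.2},
  {"dx": 0,"dy": 0,"dz": 0.02,"wx": 0,"wy": 0,"wz": 0,"claw": 0.2},
  {"dx": 0,"dy": 0,"dz": 0,"wx": 0,"wy": 0,"wz": 0,"claw": 0.2},
])

```text
clock: 24.0
tool_pos: [0.5601, 0.2546, 0.1678]
eef_rot: [0.652, 0.758, -0.004, 0.0]
contact_force: [-0.7, -0.8, -1.8]
opening: 0.396
```

```bash
python3 - <<'E'
from h import *
plan(.5608,.2601,.022,.1515); tilt()
E
```

```text
t 24.0 pos [0.5601 0.2546 0.1678] th 0.1495 tilt [-0.0048 -0.0058] q7 -0.50 F [-0.7 -0.8 -1.8] open 0.396
  wz -0.0020 then d [0.0061 0.0023 0.1458] (0.146)
  tilt fix wx -0.0057 wy 0.0051 q [-0.42  0.78 -0.15  1.67  0.16  0.72 -0.5 ]
```

Request:
drive_tool([
  {"dx": 0.005,"dy": 0.001,"dz": 0.02,"wx": -0.0055,"wy": 0.005,"wz": -0.002,"claw": 0.2},
  {"dx": 0,"dy": 0,"dz": 0.035,"wx": 0,"wy": 0,"wz": 0,"claw": 0.2},
  {"dx": 0,"dy": 0,"dz": 0.035,"wx": 0,"wy": 0,"wz": 0,"claw": 0.2},
  {"dx": 0,"dy": 0,"dz": 0.03,"wx": 0,"wy": 0,"wz": 0,"claw": 0.2},
  {"dx": 0,"dy": 0,"dz": 0.015,"wx": 0,"wy": 0,"wz": 0,"claw": 0.2},
  {"dx": 0,"dy": 0,"dz": 0.007,"wx": 0,"wy": 0,"wz": 0,"claw": 0.2},
  {"dx": 0,"dy": 0,"dz": 0,"wx": 0,"wy": 0,"wz": 0,"claw": 0.2},
])

```text
clock: 24.7
tool_pos: [0.5629, 0.2641, 0.0288]
eef_rot: [0.651, 0.759, 0.004, 0.0]
contact_force: [0.7, 0.1, -1.4]
opening: 0.396
```

```bash
python3 - <<'E'
from h import *
plan(.5676,.2151,.022,.1515); tilt(); wsave('w12.png'); save('top','top3.png'); 
s=np.load('pics/top3.png.npy',allow_pickle=True).item(); w=np.load('pics/w12.png.npy',allow_pickle=True).item()
out=np.zeros((420,800,3),np.uint8); out[:]=0
out[:,:400]=cv2.resize(w['color'][:,:,::-1],(400,300)).copy().__class__((0,)) if False else 0
out[:300,:400]=cv2.resize(w['color'][:,:,::-1],(400,300)); out[:420,400:]=cv2.resize(s['color'][140:245,160:260,::-1],(400,420),interpolation=cv2.INTER_CUBIC)
cv2.imwrite('pics/z3.png',out)
E
```

```text
t 24.7 pos [0.5629 0.2641 0.0288] th 0.1528 tilt [0.0054 0.0051] q7 -0.54 F [ 0.7  0.1 -1.4] open 0.396
  wz 0.0013 then d [-0.0491 -0.0028  0.0066] (0.050)
  tilt fix wx 0.0061 wy -0.0042 q [-0.45  0.99 -0.11  1.71  0.2   0.45 -0.54]
```

View pics/z3.png

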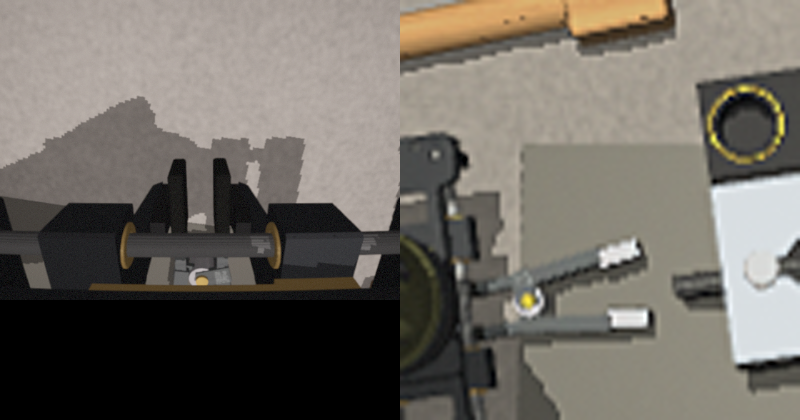

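The clamp is open with jaw tips at (640,250) and (650,320), straddling the line of the left flange end (680,288), well aligned. Checking hinge distance, then advancing.

```bash
python3 - <<'E'
from h import *
s=np.load('pics/top3.png.npy',allow_pickle=True).item()
m=blob(s,(18,90,60),(40,255,255),(185,205,200,225)); p=cv2.findNonZero(m).reshape(-1,2).mean(0)
H=ray_plane(s,p,.0288-.016+.031)[0]; psi=.1515; b=np.array([.5970,.0228]); d=H[:2]-b
print(p,H,'hinge in box',d@[np.cos(psi),np.sin(psi)],d@[-np.sin(psi),np.cos(psi)],'target y .1485; advance',d@[-np.sin(psi),np.cos(psi)]-.1485)
E
```

```text
[191.5 214.5] [0.57255122 0.21462456 0.0438    ] hinge in box 0.004781640244548135 0.1933172065720697 target y .1485; advance 0.044817206572069695
```

Request:
drive_tool([
  {"dx": -0.004,"dy": -0.003,"dz": 0.003,"wx": 0.006,"wy": -0.004,"wz": 0.001,"claw": 0.2},
  {"dx": -0.01,"dy": 0,"dz": 0.002,"wx": 0,"wy": 0,"wz": 0,"claw": 0.2},
  {"dx": -0.01,"dy": 0,"dz": 0,"wx": 0,"wy": 0,"wz": 0,"claw": 0.2},
  {"dx": -0.01,"dy": 0,"dz": 0,"wx": 0,"wy": 0,"wz": 0,"claw": 0.2},
  {"dx": -0.006,"dy": 0,"dz": 0,"wx": 0,"wy": 0,"wz": 0,"claw": 0.2},
  {"dx": 0,"dy": 0,"dz": 0,"wx": 0,"wy": 0,"wz": 0,"claw": 0.2},
])

```text
clock: 25.4
tool_pos: [0.5663, 0.2227, 0.0238]
eef_rot: [0.652, 0.758, -0.0, 0.0]
contact_force: [-0.7, 1.2, -2.0]
opening: 0.398
```

```bash
cat > hb.py <<'E'
from h import *
import sys
plan(float(sys.argv[2]),float(sys.argv[3]),float(sys.argv[4]),float(sys.argv[5])); tilt(); zt=tool()[2,3]-.016+.031
s=save('top',sys.argv[1]); bx=eval(sys.argv[6])
m=blob(s,(18,90,60),(40,255,255),bx); p=cv2.findNonZero(m).reshape(-1,2).mean(0)
H=ray_plane(s,p,zt)[0]; psi=.1515; b=np.array([.5970,.0228]); d=H[:2]-b
print(p,'hinge in box',(d@[np.cos(psi),np.sin(psi)]).round(4),(d@[-np.sin(psi),np.cos(psi)]).round(4))
E
python3 hb.py top4.png .5676 .2151 .016 .1515 "(185,200,225,225)"
```

```text
t 25.4 pos [0.5663 0.2227 0.0238] th 0.1501 tilt [ 0.0003 -0.0006] q7 -0.50 F [-0.7  1.2 -2. ] open 0.398
  wz -0.0014 then d [-0.0077  0.0001  0.0078] (0.011)
  tilt fix wx 0.0003 wy 0.0006 q [-0.39  0.99 -0.11  1.74  0.22  0.42 -0.5 ]
[196.78571429 209.10714286] hinge in box 0.0159 0.1802
```

```bash
python3 - <<'E'
from h import *
s=np.load('pics/top4.png.npy',allow_pickle=True).item()
m=blob(s,(18,90,60),(40,255,255),(185,200,225,225)); n,l,st,ce=cv2.connectedComponentsWithStats(m)
psi=.1515; b=np.array([.5970,.0228])
for i in range(1,n):
    H=ray_plane(s,ce[i],.0388)[0]; d=H[:2]-b
    print(st[i],ce[i].round(1),'box',(d@[np.cos(psi),np.sin(psi)]).round(4),(d@[-np.sin(psi),np.cos(psi)]).round(4))
E
```

```text
[185 200   5   9  11] [186.9 203.6] box 0.0321 0.2017
[192 204   1   1   1] [192. 204.] box 0.0295 0.1898
[194 204   2   1   2] [194.5 204. ] box 0.0286 0.184
[189 210   1   1   1] [189. 210.] box 0.0165 0.1987
[208 212   4   4  11] [209.8 213.8] box 0.0006 0.1512
[189 218   1   1   1] [189. 218.] box -0.0021 0.2012
[187 223   1   1   1] [187. 223.] box -0.0131 0.2074
```

Request:
drive_tool([
  {"dx": -0.003,"dy": 0,"dz": 0.003,"wx": 0,"wy": 0,"wz": -0.001,"claw": 0.2},
  {"dx": 0,"dy": 0,"dz": 0.003,"wx": 0,"wy": 0,"wz": 0,"claw": 0.2},
  {"dx": 0,"dy": 0,"dz": 0.0015,"wx": 0,"wy": 0,"wz": 0,"claw": 0.2},
  {"dx": 0,"dy": 0,"dz": 0,"wx": 0,"wy": 0,"wz": 0,"claw": 0.2},
])

```text
clock: 25.85
tool_pos: [0.5661, 0.2221, 0.0162]
eef_rot: [0.651, 0.759, 0.0, -0.0]
contact_force: [-0.7, 0.2, 1.5]
opening: 0.399
```

Request:
drive_tool([
  {"dx": 0,"dy": 0,"dz": 0,"wx": 0,"wy": 0,"wz": 0,"claw": 0.45},
  {"dx": 0,"dy": 0,"dz": 0,"wx": 0,"wy": 0,"wz": 0,"claw": 0.5},
  {"dx": 0,"dy": 0,"dz": 0,"wx": 0,"wy": 0,"wz": 0,"claw": 0.55},
  {"dx": 0,"dy": 0,"dz": 0,"wx": 0,"wy": 0,"wz": 0,"claw": 0.6},
  {"dx": 0,"dy": 0,"dz": 0,"wx": 0,"wy": 0,"wz": 0,"claw": 0.7},
  {"dx": 0,"dy": 0,"dz": 0,"wx": 0,"wy": 0,"wz": 0,"claw": 0.85},
  {"dx": 0,"dy": 0,"dz": 0,"wx": 0,"wy": 0,"wz": 0,"claw": 0.85},
  {"dx": 0,"dy": 0,"dz": 0,"wx": 0,"wy": 0,"wz": 0,"claw": 0.85},
])

```text
clock: 26.65
tool_pos: [0.5664, 0.2221, 0.0162]
eef_rot: [0.651, 0.759, 0.001, -0.0]
contact_force: [0.5, 0.3, 0.8]
opening: 0.852
```

Request:
drive_tool([
  {"dx": 0,"dy": 0,"dz": -0.015,"wx": 0,"wy": 0,"wz": 0,"claw": 0.9},
  {"dx": 0,"dy": 0,"dz": -0.04,"wx": 0,"wy": 0,"wz": 0,"claw": 1},
  {"dx": 0,"dy": 0,"dz": -0.045,"wx": 0,"wy": 0,"wz": 0,"claw": 1},
  {"dx": 0,"dy": 0,"dz": -0.045,"wx": 0,"wy": 0,"wz": 0,"claw": 1},
  {"dx": 0,"dy": 0,"dz": -0.035,"wx": 0,"wy": 0,"wz": 0,"claw": 1},
  {"dx": 0,"dy": 0,"dz": -0.02,"wx": 0,"wy": 0,"wz": 0,"claw": 1},
])

```text
clock: 27.25
tool_pos: [0.5674, 0.2223, 0.2209]
eef_rot: [0.651, 0.759, 0.003, 0.001]
contact_force: [0.2, 0.2, -0.2]
opening: 1.002
```

```bash
python3 - <<'E'
from h import *
plan(.3654,-.2674,.12,-1.42); tilt()
s=save('top','top5.png'); w=save('scene','sc5.png')
m=blob(s,(18,90,60),(40,255,255),(380,245,415,325)); p=cv2.findNonZero(m)
print('A hinge', p.reshape(-1,2).mean(0) if p is not None else None)
# find all small brass blobs in right area (knock check)
m=blob(s,(18,90,60),(40,255,255),(330,180,520,400)); n,_,st,ce=cv2.connectedComponentsWithStats(m); print([(ce[i].round(1).tolist(),int(st[i,4])) for i in range(1,n)])
out=np.zeros((480,800,3),np.uint8); out[:400,:400]=cv2.resize(s['color'][150:250,180:280,::-1],(400,400),interpolation=cv2.INTER_CUBIC)
out[:400,400:]=cv2.resize(w['color'][160:280,230:350,::-1],(400,400),interpolation=cv2.INTER_CUBIC)
cv2.imwrite('pics/z5.png',out)
E
```

```text
t 27.2 pos [0.5674 0.2223 0.2209] th 0.1534 tilt [0.0057 0.0033] q7 -0.44 F [ 0.2  0.2 -0.2] open 1.002
  wz 1.5734 then d [-0.2739  0.4541  0.0981] (0.539)
  tilt fix wx 0.0061 wy -0.0024 q [-0.35  0.7  -0.18  1.65  0.16  0.8  -0.44]
A hinge [393.66666667 285.11111111]
[([393.7, 285.1], 9)]
```

View pics/z5.png

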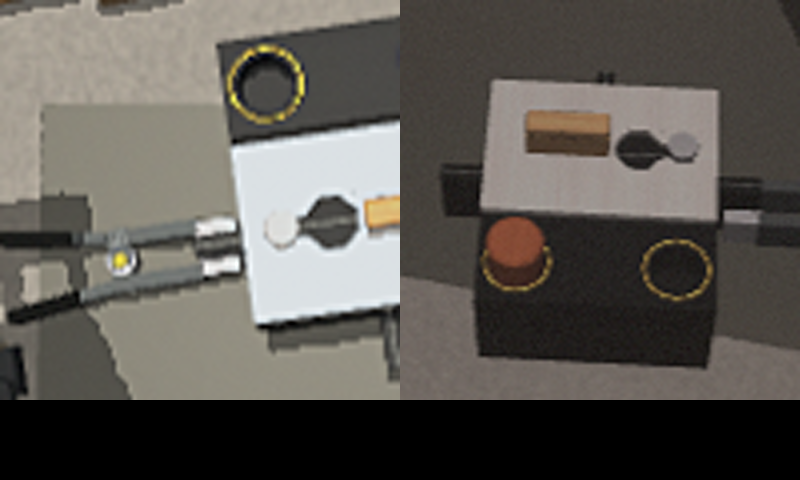

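Clamp B is shut on the left flange, jaws reaching the wall and square; the print is seated and the cover locked. Clamp A hasn't moved.

Request:
drive_tool([
  {"dx": 0,"dy": 0,"dz": 0,"wx": 0.006,"wy": -0.002,"wz": 0.13,"claw": 1},
  {"dx": 0,"dy": 0,"dz": 0,"wx": 0,"wy": 0,"wz": 0.14,"claw": 1},
  {"dx": 0,"dy": 0,"dz": 0,"wx": 0,"wy": 0,"wz": 0.14,"claw": 1},
  {"dx": 0,"dy": 0,"dz": 0,"wx": 0,"wy": 0,"wz": 0.14,"claw": 1},
  {"dx": 0,"dy": 0,"dz": 0,"wx": 0,"wy": 0,"wz": 0.14,"claw": 1},
  {"dx": 0,"dy": 0,"dz": 0,"wx": 0,"wy": 0,"wz": 0.14,"claw": 1},
  {"dx": 0,"dy": 0,"dz": 0,"wx": 0,"wy": 0,"wz": 0.14,"claw": 1},
  {"dx": 0,"dy": 0,"dz": 0,"wx": 0,"wy": 0,"wz": 0.14,"claw": 1},
  {"dx": 0,"dy": 0,"dz": 0,"wx": 0,"wy": 0,"wz": 0.14,"claw": 1},
  {"dx": 0,"dy": 0,"dz": 0,"wx": 0,"wy": 0,"wz": 0.14,"claw": 1},
  {"dx": 0,"dy": 0,"dz": 0,"wx": 0,"wy": 0,"wz": 0.14,"claw": 1},
  {"dx": 0,"dy": 0,"dz": 0,"wx": 0,"wy": 0,"wz": 0.05,"claw": 1},
])

```text
clock: 28.55
tool_pos: [0.5653, 0.2216, 0.2154]
eef_rot: [0.998, 0.07, -0.004, 0.001]
contact_force: [-0.3, 0.7, 0.3]
opening: 1.0
```

```bash
python3 - <<'E'
from h import *
plan(.3684,-.2670,.12,-1.425); tilt()
E
```

```text
t 28.6 pos [0.5653 0.2216 0.2154] th -1.4304 tilt [-0.0072 -0.0029] q7 -1.63 F [-0.3  0.7  0.3] open 1.000
  wz -0.0054 then d [-0.2651  0.4546  0.0982] (0.535)
  tilt fix wx 0.0018 wy 0.0076 q [-0.61  0.73  0.29  1.67 -0.26  0.8  -1.63]
```

Request:
drive_tool([
  {"dx": -0.012,"dy": 0.02,"dz": 0,"wx": 0.002,"wy": 0.0075,"wz": -0.005,"claw": 1},
  {"dx": -0.022,"dy": 0.038,"dz": 0,"wx": 0,"wy": 0,"wz": 0,"claw": 1},
  {"dx": -0.023,"dy": 0.04,"dz": 0,"wx": 0,"wy": 0,"wz": 0,"claw": 1},
  {"dx": -0.023,"dy": 0.04,"dz": 0,"wx": 0,"wy": 0,"wz": 0,"claw": 1},
  {"dx": -0.023,"dy": 0.04,"dz": 0,"wx": 0,"wy": 0,"wz": 0,"claw": 1},
  {"dx": -0.023,"dy": 0.04,"dz": 0,"wx": 0,"wy": 0,"wz": 0,"claw": 1},
  {"dx": -0.023,"dy": 0.04,"dz": 0,"wx": 0,"wy": 0,"wz": 0,"claw": 1},
  {"dx": -0.023,"dy": 0.04,"dz": 0,"wx": 0,"wy": 0,"wz": 0,"claw": 1},
  {"dx": -0.023,"dy": 0.04,"dz": 0,"wx": 0,"wy": 0,"wz": 0,"claw": 1},
  {"dx": -0.023,"dy": 0.04,"dz": 0,"wx": 0,"wy": 0,"wz": 0,"claw": 1},
  {"dx": -0.023,"dy": 0.04,"dz": 0,"wx": 0,"wy": 0,"wz": 0,"claw": 1},
])

```text
clock: 29.65
tool_pos: [0.3885, -0.2286, 0.2151]
eef_rot: [0.997, 0.075, 0.0, -0.001]
contact_force: [2.3, 0.2, -0.6]
opening: 1.0
```

```bash
python3 - <<'E'
from h import *
plan(.3684,-.2670,.12,-1.425); tilt()
E
```

```text
t 29.6 pos [ 0.3885 -0.2286  0.2151] th -1.4212 tilt [0.0006 0.0018] q7 -0.82 F [ 2.3  0.2 -0.6] open 1.000
  wz 0.0038 then d [-0.0255  0.0352  0.095 ] (0.104)
  tilt fix wx -0.0017 wy -0.0008 q [ 0.34  0.54  0.14  2.12 -0.16  0.5  -0.82]
```

Request:
drive_tool([
  {"dx": -0.014,"dy": 0.018,"dz": 0.02,"wx": 0,"wy": 0,"wz": 0.003,"claw": 1},
  {"dx": -0.009,"dy": 0.012,"dz": 0.03,"wx": 0,"wy": 0,"wz": 0,"claw": 1},
  {"dx": -0.0025,"dy": 0.005,"dz": 0.025,"wx": 0,"wy": 0,"wz": 0,"claw": 1},
  {"dx": 0,"dy": 0,"dz": 0,"wx": 0,"wy": 0,"wz": 0,"claw": 1},
  {"dx": 0,"dy": 0,"dz": 0,"wx": 0,"wy": 0,"wz": 0,"claw": 1},
])

```text
clock: 30.15
tool_pos: [0.3696, -0.2651, 0.1403]
eef_rot: [0.997, 0.073, 0.0, -0.001]
contact_force: [0.1, 0.9, 0.4]
opening: 1.002
```

```bash
python3 - <<'E'
from h import *
plan(.3684,-.2670,.016,-1.425); tilt()
s=wsave('w13.png'); m=blob(s,(18,90,60),(40,255,255),(0,0,560,330)); n,_,st,ce=cv2.connectedComponentsWithStats(m); print([(ce[i].round(1).tolist(),int(st[i,4])) for i in range(1,n) if st[i,4]>15])
print('pred',proj(s,np.array([[.4099,-.2608,.03],[.3684,-.267,.03]]),s['T']).round(1))
E
```

```text
t 30.1 pos [ 0.3696 -0.2651  0.1403] th -1.4244 tilt [0.0001 0.0025] q7 -0.72 F [0.1 0.9 0.4] open 1.002
  wz 0.0006 then d [-0.0015  0.002   0.1243] (0.124)
  tilt fix wx -0.0025 wy -0.0005 q [ 0.47  0.68  0.08  2.17 -0.17  0.29 -0.72]
[([279.3, 158.2], 93), ([72.8, 320.2], 259), ([486.9, 320.1], 249)]
pred [[285.1 161.6]
 [284.9 216.2]]
```

View pics/w13.png

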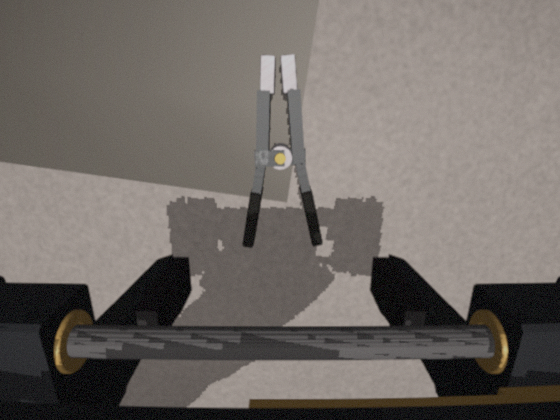

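Clamp A is centred: hinge (279,158), handle ends (249,243) and (318,243). Descending.

Request:
drive_tool([
  {"dx": -0.001,"dy": 0.001,"dz": 0.03,"wx": -0.002,"wy": 0,"wz": 0,"claw": 1},
  {"dx": 0,"dy": 0,"dz": 0.035,"wx": 0,"wy": 0,"wz": 0,"claw": 1},
  {"dx": 0,"dy": 0,"dz": 0.03,"wx": 0,"wy": 0,"wz": 0,"claw": 1},
  {"dx": 0,"dy": 0,"dz": 0.018,"wx": 0,"wy": 0,"wz": 0,"claw": 1},
  {"dx": 0,"dy": 0,"dz": 0.005,"wx": 0,"wy": 0,"wz": 0,"claw": 1},
  {"dx": 0,"dy": 0,"dz": 0,"wx": 0,"wy": 0,"wz": 0,"claw": 1},
])

```text
clock: 30.8
tool_pos: [0.3751, -0.2697, 0.0269]
eef_rot: [0.997, 0.074, -0.002, -0.002]
contact_force: [-0.3, 0.8, 0.0]
opening: 0.999
```

```bash
python3 - <<'E'
from h import *
plan(.3684,-.2670,.016,-1.425); tilt()
E
```

```text
t 30.8 pos [ 0.3751 -0.2697  0.0269] th -1.4233 tilt [-0.0048  0.0046] q7 -0.52 F [-0.3  0.8  0. ] open 0.999
  wz 0.0017 then d [-0.0062 -0.0036  0.011 ] (0.013)
  tilt fix wx -0.0053 wy 0.0041 q [ 0.51  0.92  0.02  2.18 -0.37  0.04 -0.52]
```

Request:
drive_tool([
  {"dx": 0,"dy": 0,"dz": 0,"wx": 0,"wy": 0,"wz": 0,"claw": 0.6},
  {"dx": 0,"dy": 0,"dz": 0,"wx": 0,"wy": 0,"wz": 0,"claw": 0.5},
  {"dx": 0,"dy": 0,"dz": 0,"wx": 0,"wy": 0,"wz": 0,"claw": 0.3},
  {"dx": 0,"dy": 0,"dz": 0,"wx": 0,"wy": 0,"wz": 0,"claw": 0.2},
  {"dx": 0,"dy": 0,"dz": 0,"wx": 0,"wy": 0,"wz": 0,"claw": 0.2},
  {"dx": 0,"dy": 0,"dz": 0,"wx": 0,"wy": 0,"wz": 0,"claw": 0.2},
  {"dx": 0,"dy": 0,"dz": 0,"wx": 0,"wy": 0,"wz": 0,"claw": 0.2},
  {"dx": 0,"dy": 0,"dz": 0,"wx": 0,"wy": 0,"wz": 0,"claw": 0.2},
  {"dx": 0,"dy": 0,"dz": 0,"wx": 0,"wy": 0,"wz": 0,"claw": 0.2},
], grip_force=30)

```text
clock: 31.7
tool_pos: [0.3735, -0.27, 0.027]
eef_rot: [0.997, 0.073, -0.003, -0.003]
contact_force: [-0.4, 0.9, 6.5]
opening: 0.41
```

```bash
python3 - <<'E'
from h import *
plan(.44,-.27,.04,-1.425); tilt()
E
```

```text
t 31.7 pos [ 0.3735 -0.27    0.027 ] th -1.4253 tilt [-0.0062  0.0052] q7 -0.52 F [-0.4  0.9  6.5] open 0.410
  wz -0.0003 then d [ 0.0657  0.0096 -0.0134] (0.068)
  tilt fix wx -0.0060 wy 0.0054 q [ 0.52  0.92  0.02  2.18 -0.37  0.04 -0.52]
```

Request:
drive_tool([
  {"dx": 0.003,"dy": 0,"dz": -0.004,"wx": 0,"wy": 0,"wz": 0,"claw": 0.2},
  {"dx": 0.01,"dy": 0,"dz": -0.004,"wx": 0,"wy": 0,"wz": 0,"claw": 0.2},
  {"dx": 0.02,"dy": 0,"dz": 0,"wx": 0,"wy": 0,"wz": 0,"claw": 0.2},
  {"dx": 0.02,"dy": 0,"dz": 0,"wx": 0,"wy": 0,"wz": 0,"claw": 0.2},
  {"dx": 0.02,"dy": 0,"dz": 0,"wx": 0,"wy": 0,"wz": 0,"claw": 0.2},
  {"dx": 0.007,"dy": 0,"dz": 0,"wx": -0.006,"wy": 0.005,"wz": 0,"claw": 0.2},
  {"dx": 0,"dy": 0,"dz": 0.004,"wx": 0,"wy": 0,"wz": 0,"claw": 0.2},
  {"dx": 0,"dy": 0,"dz": 0.003,"wx": 0,"wy": 0,"wz": 0,"claw": 0.2},
  {"dx": 0,"dy": 0,"dz": 0,"wx": 0,"wy": 0,"wz": 0,"claw": 0.2},
])

```text
clock: 32.6
tool_pos: [0.4517, -0.2584, 0.027]
eef_rot: [0.997, 0.073, -0.001, -0.0]
contact_force: [0.8, 1.2, 0.4]
opening: 0.406
```

```bash
python3 - <<'E'
from h import *
plan(.44,-.27,.027,-1.425); tilt()
E
```

```text
t 32.6 pos [ 0.4517 -0.2584  0.027 ] th -1.4253 tilt [-0.0017  0.0006] q7 -0.59 F [0.8 1.2 0.4] open 0.406
  wz -0.0003 then d [-0.0133  0.0098  0.    ] (0.016)
  tilt fix wx -0.0008 wy 0.0016 q [ 0.37  0.94  0.1   2.02 -0.41  0.2  -0.59]
```

Request:
drive_tool([
  {"dx": 0,"dy": 0,"dz": 0,"wx": 0,"wy": 0,"wz": 0,"claw": 0.5},
  {"dx": 0,"dy": 0,"dz": 0,"wx": 0,"wy": 0,"wz": 0,"claw": 0.6},
  {"dx": 0,"dy": 0,"dz": 0,"wx": 0,"wy": 0,"wz": 0,"claw": 0.9},
  {"dx": 0,"dy": 0,"dz": 0,"wx": 0,"wy": 0,"wz": 0,"claw": 0.9},
  {"dx": -0.004,"dy": 0,"dz": 0,"wx": 0,"wy": 0.001,"wz": 0,"claw": 0.9},
  {"dx": -0.004,"dy": 0,"dz": 0.005,"wx": 0,"wy": 0,"wz": 0,"claw": 0.9},
  {"dx": 0,"dy": 0,"dz": 0.005,"wx": 0,"wy": 0,"wz": 0,"claw": 0.9},
  {"dx": 0,"dy": 0,"dz": 0,"wx": 0,"wy": 0,"wz": 0,"claw": 0.9},
])

```text
clock: 33.4
tool_pos: [0.4444, -0.2593, 0.0163]
eef_rot: [0.997, 0.073, -0.0, -0.001]
contact_force: [0.1, -0.1, 0.2]
opening: 0.906
```

```bash
python3 - <<'E'
from h import *
plan(.44,-.27,.016,-1.425); tilt()
s=save('top','top6.png'); m=blob(s,(18,90,60),(40,255,255),(340,200,470,300)); n,_,st,ce=cv2.connectedComponentsWithStats(m); print([(ce[i].round(1).tolist(),int(st[i,4]),ray_plane(s,ce[i],.03)[0].round(4)) for i in range(1,n)])
E
```

```text
t 33.4 pos [ 0.4444 -0.2593  0.0163] th -1.4248 tilt [-0.0007  0.001 ] q7 -0.58 F [ 0.1 -0.1  0.2] open 0.906
  wz 0.0002 then d [-0.0059  0.01    0.0003] (0.012)
  tilt fix wx -0.0011 wy 0.0005 q [ 0.39  0.96  0.08  2.03 -0.41  0.16 -0.58]
[([390.0, 251.0], 9, array([ 0.4907, -0.2514,  0.03  ])), ([427.0, 257.0], 22, array([ 0.477 , -0.3395,  0.03  ])), ([434.6, 260.7], 61, array([ 0.4684, -0.3576,  0.03  ])), ([401.4, 262.4], 16, array([ 0.464 , -0.2785,  0.03  ])), ([441.4, 261.6], 21, array([ 0.4662, -0.374 ,  0.03  ])), ([411.5, 271.1], 17, array([ 0.4438, -0.3023,  0.03  ])), ([395.0, 272.5], 2, array([ 0.4404, -0.2632,  0.03  ])), ([422.0, 272.0], 1, array([ 0.4417, -0.3274,  0.03  ])), ([405.0, 275.0], 1, array([ 0.4346, -0.2869,  0.03  ])), ([412.7, 280.1], 36, array([ 0.4226, -0.3051,  0.03  ])), ([403.0, 276.0], 1, array([ 0.4322, -0.2822,  0.03  ])), ([395.0, 279.0], 3, array([ 0.4251, -0.2632,  0.03  ])), ([446.0, 278.0], 1, array([ 0.4276, -0.3848,  0.03  ])), ([448.0, 279.0], 1, array([ 0.4252, -0.3896,  0.03  ])), ([377.9, 282.5], 17, array([ 0.4169, -0.2229,  0.03  ])), ([446.5, 280.5], 2, array([ 0.4217, -0.386 ,  0.03  ])), ([447.8, 291.0], 107, array([ 0.3969, -0.389 ,  0.03  ])), ([396.0, 282.5], 2, array([ 0.417 , -0.2656,  0.03  ])), ([458.0, 283.6], 5, array([ 0.4144, -0.4137,  0.03  ])), ([397.0, 285.0], 1, array([ 0.4111, -0.2679,  0.03  ])), ([405.0, 284.0], 1, array([ 0.4135, -0.2869,  0.03  ])), ([440.0, 285.5], 4, array([ 0.41  , -0.3703,  0.03  ])), ([456.0, 284.5], 2, array([ 0.4123, -0.4088,  0.03  ])), ([460.8, 294.6], 119, array([ 0.3884, -0.4204,  0.03  ])), ([400.0, 289.0], 3, array([ 0.4018, -0.2751,  0.03  ])), ([439.4, 294.4], 17, array([ 0.3892, -0.3688,  0.03  ]))]
```

Request:
drive_tool([
  {"dx": 0,"dy": 0,"dz": 0,"wx": 0,"wy": 0,"wz": 0,"claw": 0.6},
  {"dx": 0,"dy": 0,"dz": 0,"wx": 0,"wy": 0,"wz": 0,"claw": 0.4},
  {"dx": 0,"dy": 0,"dz": 0,"wx": 0,"wy": 0,"wz": 0,"claw": 0.2},
  {"dx": 0,"dy": 0,"dz": 0,"wx": 0,"wy": 0,"wz": 0,"claw": 0.2},
  {"dx": 0,"dy": 0,"dz": 0,"wx": 0,"wy": 0,"wz": 0,"claw": 0.2},
  {"dx": 0,"dy": 0,"dz": 0,"wx": 0,"wy": 0,"wz": 0,"claw": 0.2},
  {"dx": 0,"dy": 0,"dz": 0,"wx": 0,"wy": 0,"wz": 0,"claw": 0.2},
  {"dx": 0,"dy": 0,"dz": 0,"wx": 0,"wy": 0,"wz": 0,"claw": 0.2},
  {"dx": 0,"dy": 0,"dz": 0,"wx": 0,"wy": 0,"wz": 0,"claw": 0.2},
], grip_force=45)

```text
clock: 34.35
tool_pos: [0.4449, -0.2592, 0.0172]
eef_rot: [0.997, 0.073, 0.0, -0.0]
contact_force: [-1.2, 0.9, 1.8]
opening: 0.4
```

Request:
drive_tool([
  {"dx": 0,"dy": 0,"dz": -0.015,"wx": 0,"wy": 0,"wz": 0,"claw": 0.2},
  {"dx": 0,"dy": 0,"dz": -0.04,"wx": 0,"wy": 0,"wz": 0,"claw": 0.2},
  {"dx": 0,"dy": 0,"dz": -0.045,"wx": 0,"wy": 0,"wz": 0,"claw": 0.2},
  {"dx": 0,"dy": 0,"dz": -0.03,"wx": 0,"wy": 0,"wz": -0.08,"claw": 0.2},
  {"dx": 0,"dy": 0,"dz": -0.01,"wx": 0,"wy": 0,"wz": -0.13,"claw": 0.2},
  {"dx": 0,"dy": 0,"dz": 0,"wx": 0,"wy": 0,"wz": -0.13,"claw": 0.2},
  {"dx": 0,"dy": 0,"dz": 0,"wx": 0,"wy": 0,"wz": -0.13,"claw": 0.2},
  {"dx": 0,"dy": 0,"dz": 0,"wx": 0,"wy": 0,"wz": -0.13,"claw": 0.2},
  {"dx": 0,"dy": 0,"dz": 0,"wx": 0,"wy": 0,"wz": -0.13,"claw": 0.2},
  {"dx": 0,"dy": 0,"dz": 0,"wx": 0,"wy": 0,"wz": -0.13,"claw": 0.2},
  {"dx": 0,"dy": 0,"dz": 0,"wx": 0,"wy": 0,"wz": -0.13,"claw": 0.2},
  {"dx": 0,"dy": 0,"dz": 0,"wx": 0,"wy": 0,"wz": -0.13,"claw": 0.2},
])

```text
clock: 35.55
tool_pos: [0.4446, -0.2599, 0.1578]
eef_rot: [0.805, 0.594, -0.0, 0.001]
contact_force: [-0.4, -0.7, -1.9]
opening: 0.407
```

Request:
drive_tool([
  {"dx": 0,"dy": 0,"dz": 0,"wx": 0,"wy": 0,"wz": -0.13,"claw": 0.2},
  {"dx": 0,"dy": 0,"dz": 0,"wx": 0,"wy": 0,"wz": -0.13,"claw": 0.2},
  {"dx": 0,"dy": 0,"dz": 0,"wx": 0,"wy": 0,"wz": -0.13,"claw": 0.2},
  {"dx": 0,"dy": 0,"dz": 0,"wx": 0,"wy": 0,"wz": -0.06,"claw": 0.2},
  {"dx": 0,"dy": 0,"dz": 0,"wx": 0,"wy": 0,"wz": 0,"claw": 0.2},
])

```text
clock: 36.05
tool_pos: [0.4446, -0.26, 0.1577]
eef_rot: [0.654, 0.756, -0.0, 0.001]
contact_force: [-0.1, -0.8, -2.2]
opening: 0.403
```

```bash
python3 - <<'E'
from h import *
plan(.6334,-.2155,.15,.1515); tilt()
E
```

```text
t 36.0 pos [ 0.4446 -0.26    0.1577] th 0.1449 tilt [ 0.0006 -0.0008] q7 0.35 F [-0.1 -0.8 -2.2] open 0.403
  wz -0.0066 then d [0.0155 0.1934 0.0078] (0.194)
  tilt fix wx 0.0005 wy 0.0009 q [ 0.54  0.69 -0.17  1.98  0.23  0.48  0.35]
```

Request:
drive_tool([
  {"dx": 0.002,"dy": 0.02,"dz": 0,"wx": 0,"wy": 0.001,"wz": -0.0065,"claw": 0.2},
  {"dx": 0.003,"dy": 0.04,"dz": 0,"wx": 0,"wy": 0,"wz": 0,"claw": 0.2},
  {"dx": 0.0035,"dy": 0.045,"dz": 0,"wx": 0,"wy": 0,"wz": 0,"claw": 0.2},
  {"dx": 0.0035,"dy": 0.045,"dz": 0,"wx": 0,"wy": 0,"wz": 0,"claw": 0.2},
  {"dx": 0.0025,"dy": 0.03,"dz": 0,"wx": 0,"wy": 0,"wz": 0,"claw": 0.2},
  {"dx": 0.001,"dy": 0.013,"dz": 0.01,"wx": 0,"wy": 0,"wz": 0,"claw": 0.2},
  {"dx": 0,"dy": 0,"dz": 0.025,"wx": 0,"wy": 0,"wz": 0,"claw": 0.2},
  {"dx": 0,"dy": 0,"dz": 0.035,"wx": 0,"wy": 0,"wz": 0,"claw": 0.2},
  {"dx": 0,"dy": 0,"dz": 0.025,"wx": 0,"wy": 0,"wz": 0,"claw": 0.2},
  {"dx": 0,"dy": 0,"dz": 0.013,"wx": 0,"wy": 0,"wz": 0,"claw": 0.2},
  {"dx": 0,"dy": 0,"dz": 0,"wx": 0,"wy": 0,"wz": 0,"claw": 0.2},
])

```text
clock: 37.15
tool_pos: [0.632, -0.2147, 0.0476]
eef_rot: [0.652, 0.759, -0.001, -0.002]
contact_force: [0.4, -0.2, -1.1]
opening: 0.403
```

```bash
python3 - <<'E'
from h import *
plan(.6266,-.1709,.045,.1515); tilt(); z=tool()[2,3]
s=save('top','top7.png'); m=blob(s,(18,90,60),(40,255,255),(325,180,350,215)); n,_,st,ce=cv2.connectedComponentsWithStats(m)
psi=.1515; b=np.array([.5970,.0228])
for i in range(1,n):
    if st[i,4]>4:
        d=ray_plane(s,ce[i],z+.015)[0][:2]-b; print(ce[i].round(1),st[i,4],'box',(d@[np.cos(psi),np.sin(psi)]).round(4),(d@[-np.sin(psi),np.cos(psi)]).round(4))
cv2.imwrite('pics/z7.png',cv2.resize(s['color'][140:260,270:400,::-1],(650,600),interpolation=cv2.INTER_CUBIC))
E
```

```text
t 37.1 pos [ 0.632  -0.2147  0.0476] th 0.1513 tilt [-0.0033  0.0015] q7 0.24 F [ 0.4 -0.2 -1.1] open 0.403
  wz -0.0002 then d [0.0441 0.0013 0.0027] (0.044)
  tilt fix wx -0.0031 wy -0.0020 q [ 0.33  1.01 -0.14  1.54  0.21  0.61  0.24]
```

View pics/z7.png

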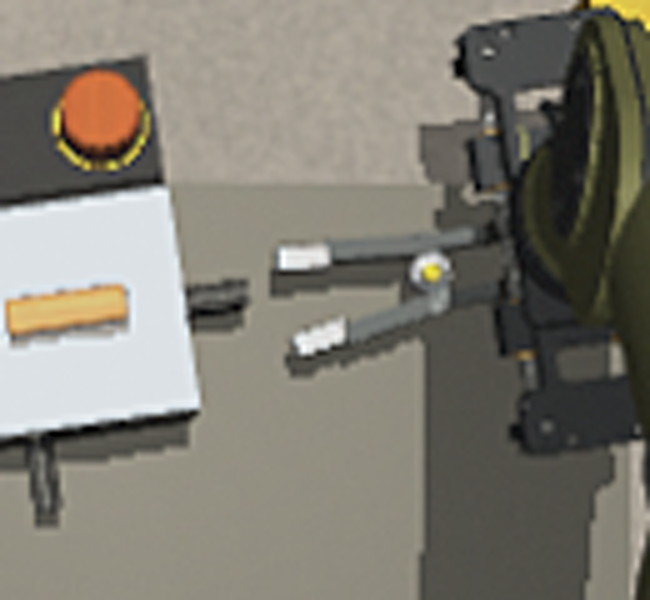

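The open jaws, tips (280,258) and (297,345), face the right flange end (245,295) but sit about 10 crop px low, roughly 4 mm. Computing the correction.

```bash
python3 - <<'E'
from h import *
s=np.load('pics/top7.png.npy',allow_pickle=True).item(); psi=.1515; b=np.array([.5970,.0228])
m=blob(s,(18,90,60),(40,255,255),(350,188,364,201)); ce=cv2.findNonZero(m).reshape(-1,2).mean(0); 
def bx(p,z): d=ray_plane(s,p,z)[:,:2]-b; return np.c_[d@[np.cos(psi),np.sin(psi)],d@[-np.sin(psi),np.cos(psi)]].round(4)
c=lambda x,y:[270+x/5,140+y/5]
print(ce,bx([ce],.0626)); print('jaws',bx([c(303,271),c(320,330)],.0606)); print('flange end',bx([c(245,295),c(200,302)],.05))
E
```

```text
[355.8 194. ] [[-0.0042 -0.1905]]
jaws [[ 0.0038 -0.1333]
 [-0.0242 -0.137 ]]
flange end [[-0.0026 -0.1061]
 [-0.0028 -0.0849]]
```

Request:
drive_tool([
  {"dx": 0,"dy": 0.003,"dz": 0,"wx": -0.003,"wy": -0.002,"wz": 0.03,"claw": 0.2},
  {"dx": 0.004,"dy": 0,"dz": 0.002,"wx": 0,"wy": 0,"wz": 0,"claw": 0.2},
  {"dx": 0.01,"dy": 0.0003,"dz": 0,"wx": 0,"wy": 0,"wz": 0,"claw": 0.2},
  {"dx": 0.01,"dy": -0.0003,"dz": 0,"wx": 0,"wy": 0,"wz": 0,"claw": 0.2},
  {"dx": 0.01,"dy": -0.0003,"dz": 0,"wx": 0,"wy": 0,"wz": 0,"claw": 0.2},
  {"dx": 0.006,"dy": 0,"dz": 0,"wx": 0,"wy": 0,"wz": 0,"claw": 0.2},
  {"dx": 0,"dy": 0,"dz": 0,"wx": 0,"wy": 0,"wz": 0,"claw": 0.2},
])

```text
clock: 37.9
tool_pos: [0.6313, -0.1726, 0.0473]
eef_rot: [0.662, 0.75, 0.001, 0.001]
contact_force: [0.3, -0.1, -2.8]
opening: 0.401
```

```bash
python3 - <<'E'
from h import *
plan(.6266,-.1709,.017,.1215); tilt(); z=tool()[2,3]
s=save('top','top8.png'); psi=.1515; b=np.array([.5970,.0228])
m=blob(s,(18,90,60),(40,255,255),(332,190,348,206)); n,_,st,ce=cv2.connectedComponentsWithStats(m)
for i in range(1,n):
    d=ray_plane(s,ce[i],z+.015)[0][:2]-b; print(ce[i].round(1),st[i,4],'box',(d@[np.cos(psi),np.sin(psi)]).round(4),(d@[-np.sin(psi),np.cos(psi)]).round(4))
cv2.imwrite('pics/z8.png',cv2.resize(s['color'][140:260,270:400,::-1],(650,600),interpolation=cv2.INTER_CUBIC))
E
```

```text
t 37.9 pos [ 0.6313 -0.1726  0.0473] th 0.1244 tilt [0.0035 0.0008] q7 0.16 F [ 0.3 -0.1 -2.8] open 0.401
  wz 0.0029 then d [ 0.0023 -0.0046  0.0303] (0.031)
  tilt fix wx 0.0035 wy -0.0004 q [ 0.26  0.99 -0.12  1.6   0.19  0.56  0.16]
[337.4 193.9] 11 box 0.0021 -0.1486
```

View pics/z8.png

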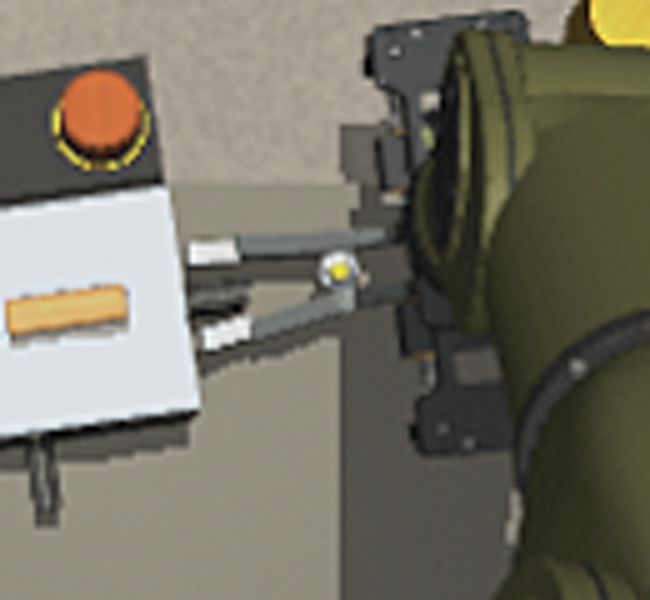

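The flange now lies between the jaws, closer to the lower jaw (200–250, 335), so I'll shift 3 mm toward it, lower and release.

Request:
drive_tool([
  {"dx": 0,"dy": -0.003,"dz": 0,"wx": 0.0035,"wy": 0,"wz": -0.01,"claw": 0.2},
  {"dx": 0,"dy": 0,"dz": 0.01,"wx": 0,"wy": 0,"wz": 0,"claw": 0.2},
  {"dx": 0,"dy": 0,"dz": 0.01,"wx": 0,"wy": 0,"wz": 0,"claw": 0.2},
  {"dx": 0,"dy": 0,"dz": 0.006,"wx": 0,"wy": 0,"wz": 0,"claw": 0.2},
  {"dx": 0,"dy": 0,"dz": 0.003,"wx": 0,"wy": 0,"wz": 0,"claw": 0.2},
  {"dx": 0,"dy": 0,"dz": 0,"wx": 0,"wy": 0,"wz": 0,"claw": 0.2},
])

```text
clock: 38.55
tool_pos: [0.6279, -0.1752, 0.0177]
eef_rot: [0.659, 0.752, -0.001, -0.0]
contact_force: [-0.1, -0.9, -0.9]
opening: 0.406
```

```bash
python3 - <<'E'
from h import *
plan(.6266,-.1709,.017,.1315); tilt()
E
```

```text
t 38.5 pos [ 0.6279 -0.1752  0.0177] th 0.1320 tilt [-0.0008 -0.0007] q7 0.16 F [-0.1 -0.9 -0.9] open 0.406
  wz 0.0005 then d [ 0.0044 -0.0007  0.0007] (0.005)
  tilt fix wx -0.0009 wy 0.0006 q [ 0.26  1.03 -0.11  1.6   0.2   0.52  0.16]
```

Request:
drive_tool([
  {"dx": 0.002,"dy": 0,"dz": 0.0005,"wx": 0,"wy": 0,"wz": 0,"claw": 0.2},
  {"dx": 0,"dy": 0,"dz": 0.0005,"wx": 0,"wy": 0,"wz": 0,"claw": 0.2},
  {"dx": 0,"dy": 0,"dz": 0,"wx": 0,"wy": 0,"wz": 0,"claw": 0.45},
  {"dx": 0,"dy": 0,"dz": 0,"wx": 0,"wy": 0,"wz": 0,"claw": 0.5},
  {"dx": 0,"dy": 0,"dz": 0,"wx": 0,"wy": 0,"wz": 0,"claw": 0.55},
  {"dx": 0,"dy": 0,"dz": 0,"wx": 0,"wy": 0,"wz": 0,"claw": 0.6},
  {"dx": 0,"dy": 0,"dz": 0,"wx": 0,"wy": 0,"wz": 0,"claw": 0.7},
  {"dx": 0,"dy": 0,"dz": 0,"wx": 0,"wy": 0,"wz": 0,"claw": 0.85},
  {"dx": 0,"dy": 0,"dz": 0,"wx": 0,"wy": 0,"wz": 0,"claw": 0.85},
  {"dx": 0,"dy": 0,"dz": 0,"wx": 0,"wy": 0,"wz": 0,"claw": 0.85},
])

```text
clock: 39.55
tool_pos: [0.6279, -0.1735, 0.0172]
eef_rot: [0.659, 0.752, -0.0, 0.0]
contact_force: [-0.1, -0.4, 0.3]
opening: 0.85
```

Request:
drive_tool([
  {"dx": 0,"dy": 0,"dz": -0.015,"wx": 0,"wy": 0,"wz": 0,"claw": 0.9},
  {"dx": 0,"dy": 0,"dz": -0.04,"wx": 0,"wy": 0,"wz": 0,"claw": 1},
  {"dx": 0,"dy": 0,"dz": -0.045,"wx": 0,"wy": 0,"wz": 0,"claw": 1},
  {"dx": 0,"dy": 0,"dz": -0.045,"wx": 0,"wy": 0,"wz": 0,"claw": 1},
  {"dx": -0.03,"dy": -0.02,"dz": -0.02,"wx": 0,"wy": 0,"wz": 0,"claw": 1},
  {"dx": -0.04,"dy": -0.02,"dz": 0,"wx": 0,"wy": 0,"wz": 0,"claw": 1},
  {"dx": -0.04,"dy": -0.02,"dz": 0,"wx": 0,"wy": 0,"wz": 0,"claw": 1},
  {"dx": -0.04,"dy": -0.02,"dz": 0,"wx": 0,"wy": 0,"wz": 0,"claw": 1},
  {"dx": -0.03,"dy": -0.01,"dz": 0,"wx": 0,"wy": 0,"wz": 0,"claw": 1},
  {"dx": 0,"dy": 0,"dz": 0,"wx": 0,"wy": 0,"wz": 0,"claw": 1},
])

```text
clock: 40.55
tool_pos: [0.559, -0.3712, 0.1834]
eef_rot: [0.662, 0.749, -0.003, 0.002]
contact_force: [0.3, 0.5, -0.8]
opening: 1.001
```

```bash
python3 - <<'E'
from h import *
plan(.6,-.3,.2,.15)
s=save('top','top9.png'); w=save('scene','sc9.png'); psi=.1515; b=np.array([.5970,.0228])
for box in [(200,205,220,222),(330,185,350,206)]:
    m=blob(s,(18,90,60),(40,255,255),box); n,_,st,ce=cv2.connectedComponentsWithStats(m)
    for i in range(1,n):
        d=ray_plane(s,ce[i],.031)[0][:2]-b; print(ce[i].round(1),st[i,4],'box',(d@[np.cos(psi),np.sin(psi)]).round(4),(d@[-np.sin(psi),np.cos(psi)]).round(4))
out=np.zeros((560,800,3),np.uint8); out[:280,:]=cv2.resize(s['color'][160:230,170:370,::-1],(800,280),interpolation=cv2.INTER_CUBIC)
out[280:,:]=cv2.resize(w['color'][160:286,140:500,::-1],(800,280),interpolation=cv2.INTER_CUBIC); cv2.imwrite('pics/z9.png',out)
E
```

```text
t 40.5 pos [ 0.559  -0.3712  0.1834] th 0.1226 tilt [-0.0008 -0.0068] q7 0.48 F [ 0.3  0.5 -0.8] open 1.001
  wz -0.0274 then d [ 0.0642  0.0511 -0.0171] (0.084)
[209.5 214.5] 12 box -0.0004 0.1534
[337.2 196. ] 10 box -0.0003 -0.151
```

View pics/z9.png

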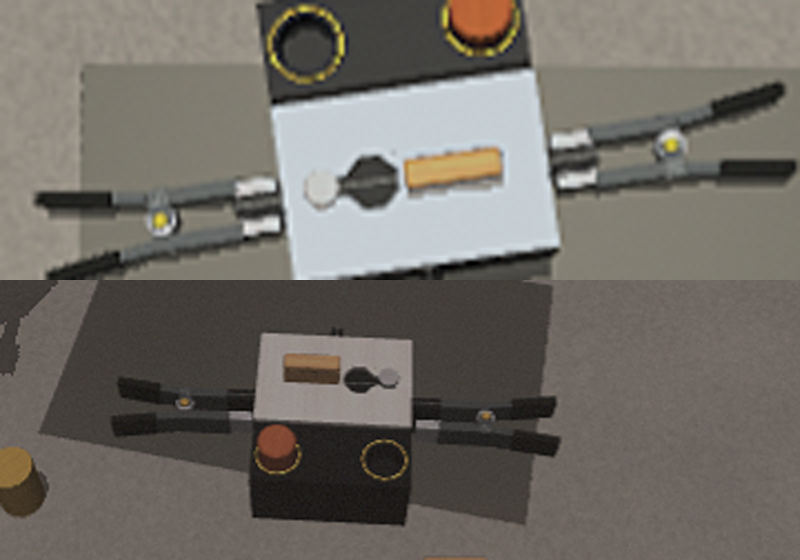

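Both clamps are shut on their flanges and square. The left one's hinge reads 5 mm too far out (0.1534 against 0.1485) and the right 2.5 mm. There's plenty of time, so I'll push the left one further on.

Request:
drive_tool([
  {"dx": 0,"dy": 0,"dz": -0.03,"wx": -0.006,"wy": 0,"wz": -0.029,"claw": 1},
  {"dx": 0.03,"dy": 0.005,"dz": 0,"wx": 0,"wy": 0,"wz": 0,"claw": 1},
  {"dx": 0.045,"dy": 0.0075,"dz": 0,"wx": 0,"wy": 0,"wz": 0,"claw": 1},
  {"dx": 0.045,"dy": 0.0075,"dz": 0,"wx": 0,"wy": 0,"wz": 0,"claw": 1},
  {"dx": 0.045,"dy": 0.0075,"dz": 0,"wx": 0,"wy": 0,"wz": 0,"claw": 1},
  {"dx": 0.045,"dy": 0.0075,"dz": 0,"wx": 0,"wy": 0,"wz": 0,"claw": 1},
  {"dx": 0.045,"dy": 0.0075,"dz": 0,"wx": 0,"wy": 0,"wz": 0,"claw": 1},
  {"dx": 0.045,"dy": 0.0075,"dz": 0,"wx": 0,"wy": 0,"wz": 0,"claw": 1},
  {"dx": 0.045,"dy": 0.0075,"dz": 0,"wx": 0,"wy": 0,"wz": 0,"claw": 1},
  {"dx": 0.045,"dy": 0.0075,"dz": 0,"wx": 0,"wy": 0,"wz": 0,"claw": 1},
  {"dx": 0.045,"dy": 0.0075,"dz": 0,"wx": 0,"wy": 0,"wz": 0,"claw": 1},
])

```text
clock: 41.75
tool_pos: [0.5632, 0.0821, 0.213]
eef_rot: [0.647, 0.763, 0.003, 0.002]
contact_force: [0.4, 0.0, -0.1]
opening: 0.999
```

```bash
python3 - <<'E'
from h import *
plan(.5664,.2221,.15,.1515); tilt()
E
```

```text
t 41.8 pos [0.5632 0.0821 0.213 ] th 0.1648 tilt [0.0063 0.0015] q7 -0.19 F [ 0.4  0.  -0.1] open 0.999
  wz 0.0133 then d [0.1379 0.0238 0.0633] (0.154)
  tilt fix wx 0.0064 wy -0.0004 q [-0.14  0.66 -0.14  1.78  0.13  0.7  -0.19]
```

Request:
drive_tool([
  {"dx": 0.04,"dy": 0.007,"dz": 0,"wx": 0.006,"wy": 0,"wz": 0.013,"claw": 1},
  {"dx": 0.045,"dy": 0.007,"dz": 0,"wx": 0,"wy": 0,"wz": 0,"claw": 1},
  {"dx": 0.035,"dy": 0.006,"dz": 0.01,"wx": 0,"wy": 0,"wz": 0,"claw": 1},
  {"dx": 0.018,"dy": 0.003,"dz": 0.02,"wx": 0,"wy": 0,"wz": 0,"claw": 1},
  {"dx": 0,"dy": 0,"dz": 0.033,"wx": 0,"wy": 0,"wz": 0,"claw": 1},
  {"dx": 0,"dy": 0,"dz": 0.04,"wx": 0,"wy": 0,"wz": 0,"claw": 1},
  {"dx": 0,"dy": 0,"dz": 0.03,"wx": 0,"wy": 0,"wz": 0,"claw": 1},
  {"dx": 0,"dy": 0,"dz": 0,"wx": 0,"wy": 0,"wz": 0,"claw": 1},
])

```text
clock: 42.55
tool_pos: [0.562, 0.2187, 0.0761]
eef_rot: [0.652, 0.759, -0.004, -0.002]
contact_force: [-1.0, -0.3, 0.1]
opening: 1.001
```

```bash
python3 - <<'E'
from h import *
plan(.5664,.2221,.0165,.1515); tilt()
E
```

```text
t 42.5 pos [0.562  0.2187 0.0761] th 0.1516 tilt [-0.0077 -0.0028] q7 -0.42 F [-1.  -0.3  0.1] open 1.001
  wz 0.0001 then d [0.0028 0.0053 0.0596] (0.060)
  tilt fix wx -0.0081 wy 0.0016 q [-0.4   0.9  -0.08  1.75  0.14  0.5  -0.42]
```

Request:
drive_tool([
  {"dx": 0.003,"dy": 0.004,"dz": 0.02,"wx": -0.008,"wy": 0.0015,"wz": 0,"claw": 1},
  {"dx": 0,"dy": 0,"dz": 0.025,"wx": 0,"wy": 0,"wz": 0,"claw": 1},
  {"dx": 0,"dy": 0,"dz": 0.01,"wx": 0,"wy": 0,"wz": 0,"claw": 1},
  {"dx": 0,"dy": 0,"dz": 0.003,"wx": 0,"wy": 0,"wz": 0,"claw": 1},
  {"dx": 0,"dy": 0,"dz": 0,"wx": 0,"wy": 0,"wz": 0,"claw": 1},
])

```text
clock: 43.05
tool_pos: [0.5703, 0.2217, 0.0223]
eef_rot: [0.653, 0.758, 0.004, 0.003]
contact_force: [0.5, -0.2, -0.2]
opening: 1.001
```

```bash
python3 - <<'E'
from h import *
plan(.5664,.2221,.0165,.1515); tilt()
E
```

```text
t 43.0 pos [0.5703 0.2217 0.0223] th 0.1485 tilt [0.0088 0.0025] q7 -0.43 F [ 0.5 -0.2 -0.2] open 1.001
  wz -0.0030 then d [ 0.001  -0.0038  0.0058] (0.007)
  tilt fix wx 0.0091 wy -0.0012 q [-0.41  0.99 -0.07  1.74  0.15  0.4  -0.43]
```

Request:
drive_tool([
  {"dx": 0,"dy": -0.003,"dz": 0.003,"wx": 0.007,"wy": -0.001,"wz": -0.003,"claw": 1},
  {"dx": 0,"dy": 0,"dz": 0.002,"wx": 0,"wy": 0,"wz": 0,"claw": 0.8},
  {"dx": 0,"dy": 0,"dz": 0,"wx": 0,"wy": 0,"wz": 0,"claw": 0.6},
  {"dx": 0,"dy": 0,"dz": 0,"wx": 0,"wy": 0,"wz": 0,"claw": 0.5},
  {"dx": 0,"dy": 0,"dz": 0,"wx": 0,"wy": 0,"wz": 0,"claw": 0.3},
  {"dx": 0,"dy": 0,"dz": 0,"wx": 0,"wy": 0,"wz": 0,"claw": 0.2},
  {"dx": 0,"dy": 0,"dz": 0,"wx": 0,"wy": 0,"wz": 0,"claw": 0.2},
  {"dx": 0,"dy": 0,"dz": 0,"wx": 0,"wy": 0,"wz": 0,"claw": 0.2},
  {"dx": 0,"dy": 0,"dz": 0,"wx": 0,"wy": 0,"wz": 0,"claw": 0.2},
  {"dx": 0,"dy": 0,"dz": 0,"wx": 0,"wy": 0,"wz": 0,"claw": 0.2},
], grip_force=45)

```text
clock: 44.05
tool_pos: [0.567, 0.2207, 0.0163]
eef_rot: [0.652, 0.758, 0.0, 0.0]
contact_force: [-1.2, 0.2, 2.8]
opening: 0.403
```

```bash
python3 - <<'E'
from h import *
plan(.5670,.2181,.0165,.1515); tilt()
E
```

```text
t 44.0 pos [0.567  0.2207 0.0163] th 0.1512 tilt [ 0.0011 -0.0002] q7 -0.43 F [-1.2  0.2  2.8] open 0.403
  wz -0.0003 then d [-0.0026 -0.0004 -0.0002] (0.003)
  tilt fix wx 0.0011 wy 0.0004 q [-0.41  1.   -0.07  1.75  0.15  0.4  -0.43]
```

Squeezed open. I'll advance about 4 mm in small steps and watch for wall contact.

Request:
drive_tool([
  {"dx": -0.002,"dy": 0,"dz": -0.001,"wx": 0,"wy": 0,"wz": 0,"claw": 0.2},
  {"dx": -0.002,"dy": 0,"dz": 0,"wx": 0,"wy": 0,"wz": 0,"claw": 0.2},
  {"dx": 0,"dy": 0,"dz": 0,"wx": 0,"wy": 0,"wz": 0,"claw": 0.2},
])

```text
clock: 44.35
tool_pos: [0.5677, 0.2157, 0.017]
eef_rot: [0.652, 0.758, -0.0, 0.001]
contact_force: [-0.2, -0.5, -2.2]
opening: 0.401
```

```bash
cat > hz.py <<'E'
from h import *
plan(.5670,.2181,.0165,.1515); tilt()
s=save('top','top10.png'); psi=.1515; b=np.array([.5970,.0228])
m=blob(s,(18,90,60),(40,255,255),(203,205,222,222)); n,_,st,ce=cv2.connectedComponentsWithStats(m)
for i in range(1,n):
    d=ray_plane(s,ce[i],.031)[0][:2]-b; print(ce[i].round(1),st[i,4],'box',(d@[np.cos(psi),np.sin(psi)]).round(4),(d@[-np.sin(psi),np.cos(psi)]).round(4))
E
python3 hz.py
```

```text
t 44.4 pos [0.5677 0.2157 0.017 ] th 0.1501 tilt [ 0.0008 -0.0012] q7 -0.43 F [-0.2 -0.5 -2.2] open 0.401
  wz -0.0014 then d [ 0.0025 -0.0003  0.0005] (0.003)
  tilt fix wx 0.0006 wy 0.0013 q [-0.4   1.   -0.07  1.75  0.15  0.4  -0.43]
[213. 214.] 9 box -0.0004 0.145
```

Request:
drive_tool([
  {"dx": 0.002,"dy": 0,"dz": 0,"wx": 0,"wy": 0,"wz": 0,"claw": 0.2},
  {"dx": 0,"dy": 0,"dz": 0.001,"wx": 0,"wy": 0,"wz": 0,"claw": 0.2},
  {"dx": 0,"dy": 0,"dz": 0,"wx": 0,"wy": 0,"wz": 0,"claw": 0.45},
  {"dx": 0,"dy": 0,"dz": 0,"wx": 0,"wy": 0,"wz": 0,"claw": 0.5},
  {"dx": 0,"dy": 0,"dz": 0,"wx": 0,"wy": 0,"wz": 0,"claw": 0.55},
  {"dx": 0,"dy": 0,"dz": 0,"wx": 0,"wy": 0,"wz": 0,"claw": 0.6},
  {"dx": 0,"dy": 0,"dz": 0,"wx": 0,"wy": 0,"wz": 0,"claw": 0.7},
  {"dx": 0,"dy": 0,"dz": 0,"wx": 0,"wy": 0,"wz": 0,"claw": 0.85},
  {"dx": 0,"dy": 0,"dz": 0,"wx": 0,"wy": 0,"wz": 0,"claw": 0.85},
  {"dx": 0,"dy": 0,"dz": 0,"wx": 0,"wy": 0,"wz": 0,"claw": 0.85},
])

```text
clock: 45.4
tool_pos: [0.5673, 0.2187, 0.0162]
eef_rot: [0.652, 0.758, 0.0, 0.0]
contact_force: [0.3, 0.4, 0.4]
opening: 0.854
```

Request:
drive_tool([
  {"dx": 0,"dy": 0,"dz": -0.015,"wx": 0,"wy": 0,"wz": 0,"claw": 0.9},
  {"dx": 0,"dy": 0,"dz": -0.04,"wx": 0,"wy": 0,"wz": 0,"claw": 1},
  {"dx": 0,"dy": 0,"dz": -0.045,"wx": 0,"wy": 0,"wz": 0,"claw": 1},
  {"dx": 0,"dy": 0,"dz": -0.045,"wx": 0,"wy": 0,"wz": 0,"claw": 1},
  {"dx": 0.04,"dy": 0,"dz": -0.02,"wx": 0,"wy": 0,"wz": 0,"claw": 1},
  {"dx": 0.045,"dy": 0,"dz": 0,"wx": 0,"wy": 0,"wz": 0,"claw": 1},
  {"dx": 0.04,"dy": 0,"dz": 0,"wx": 0,"wy": 0,"wz": 0,"claw": 1},
  {"dx": 0.02,"dy": 0,"dz": 0,"wx": 0,"wy": 0,"wz": 0,"claw": 1},
  {"dx": 0,"dy": 0,"dz": 0,"wx": 0,"wy": 0,"wz": 0,"claw": 1},
])

```text
clock: 46.3
tool_pos: [0.5437, 0.3657, 0.1817]
eef_rot: [0.65, 0.76, 0.001, -0.0]
contact_force: [-0.2, -0.9, 0.1]
opening: 1.0
```

```bash
python3 hz.py; python3 - <<'E'
from h import *
s=np.load('pics/top10.png.npy',allow_pickle=True).item(); w=save('scene','sc10.png')
out=np.zeros((560,800,3),np.uint8); out[:280,:]=cv2.resize(s['color'][160:230,170:370,::-1],(800,280),interpolation=cv2.INTER_CUBIC)
out[280:,:]=cv2.resize(w['color'][160:286,140:500,::-1],(800,280),interpolation=cv2.INTER_CUBIC); cv2.imwrite('pics/z10.png',out)
E
```

```text
t 46.3 pos [0.5437 0.3657 0.1817] th 0.1564 tilt [0.0008 0.0022] q7 -0.58 F [-0.2 -0.9  0.1] open 1.000
  wz 0.0049 then d [-0.1498  0.0006  0.1649] (0.223)
  tilt fix wx 0.0011 wy -0.0021 q [-0.62  0.8  -0.08  1.54  0.08  0.8  -0.58]
[210.5 214.5] 12 box -0.0007 0.151
```

View pics/z10.png

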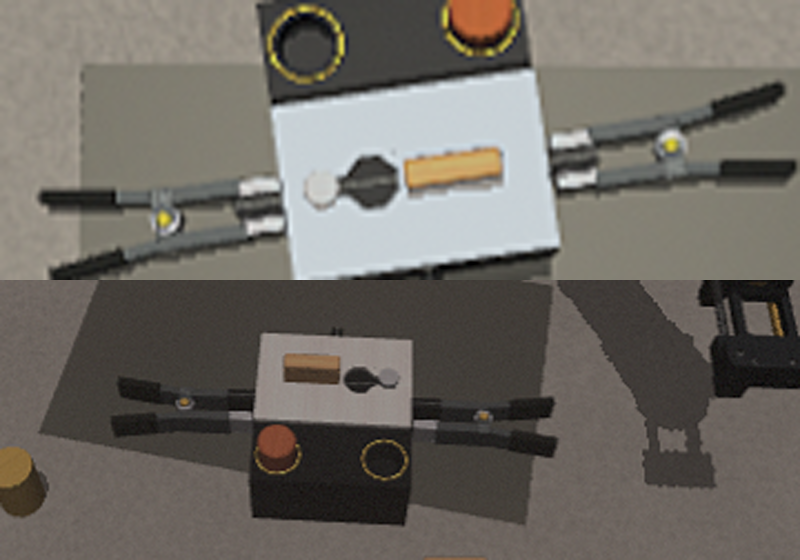

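Both clamps are now shut, square and well on (hinges at ±0.151 m against the ideal 0.1485), the print is seated and the cover flush under the stud head. Handing in.

```bash
python3 -c "
from h import *
print(r.finish_job())"
```

```text
the job is handed in; nothing more can be done
None
```

The job is done and handed in at about 46 s of the 208 s allowed. `finish_job` gives no verdict, so what follows is from my own checks.

- **Core print:** only one was present. It stands upright in the back right socket; I judged its depth by eye and from the tool height when I released it.
- **Cover:** the plate is over the stud and slid home under the head. It first went about 1.6 mm too far, so I drew it back. Its edge then measured within 0.3 mm of flush with the box, square to within what I could measure.
- **Clamps:** two were present, and each is shut on its own flange (left and right), resting on the table and pointing at the box. I reseated the left one once because it sat about 5 mm too far out. Both hinges now read about 2.5 mm outside the ideal spot, with the whole jaw face still on the flange.
- **Camera disagreement:** the wrist and top cameras differed by 3–4 mm along y. I worked from relative measurements, so the clamp positions are good to about 2 mm.
- **Drag:** clamp A lay too close to the arm's inner reach to grip properly. I first pulled it out about 75 mm by the tops of its handles, then gripped it again.
- **Gauge and rammer:** the robot never touched either.

I viewed 17 pictures, three over the budget of 14. The last contact forces were under 1 N, with the arm clear of everything.

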